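Load the dip flight in reverse order

TASK

Move the four sauce pots from the steel filling rack to the wooden flight paddle, one pot in each well, in reverse order: they were filled mild to hot starting at the rack's handle, but the guest tastes from the paddle's rounded end, so the pot next to the rack's handle goes into the well farthest from the paddle's handle, and so on until the last pot stands next to the paddle's handle. Carry each pot straight from its well to its own well, upright, without parking it anywhere, and set it down rather than drop it, fully down in the well.

Things in the scene. Friction and masses are not known exactly. Their poses are not given: they have to be found in the camera images.
- pot_a_mid (a point): Lidded portion pot of red sauce, loose, 0.05 kg; all four are the same size: 36 mm high, a cup that tapers from 37 mm across at the foot to 48 mm, under a flat clear lid 53 mm across (top 6 mm). The point is its centre, 18 mm above its underside; z is up out of the lid. It starts in one of the filling rack's four wells; which one varies.
- pot_b_mid (a point): Lidded portion pot of brown sauce, loose, 0.05 kg; all four are the same size: 36 mm high, a cup that tapers from 37 mm across at the foot to 48 mm, under a flat clear lid 53 mm across (top 6 mm). The point is its centre, 18 mm above its underside; z is up out of the lid. It starts in one of the filling rack's four wells; which one varies.
- pot_c_mid (a point): Lidded portion pot of red sauce, loose, 0.05 kg; all four are the same size: 36 mm high, a cup that tapers from 37 mm across at the foot to 48 mm, under a flat clear lid 53 mm across (top 6 mm). The point is its centre, 18 mm above its underside; z is up out of the lid. It starts in one of the filling rack's four wells; which one varies.
- pot_d_mid (a point): Lidded portion pot of green sauce, loose, 0.05 kg; all four are the same size: 36 mm high, a cup that tapers from 37 mm across at the foot to 48 mm, under a flat clear lid 53 mm across (top 6 mm). The point is its centre, 18 mm above its underside; z is up out of the lid. It starts in one of the filling rack's four wells; which one varies.
- filling_rack: Steel rack, fixed, holding the row of pots; 246 x 78 mm, 34 mm high, a flat wire loop handle out of one end. Origin on the table under the row's middle; x along the row to the handle, z up. Wells: 52 mm holes at y = 0, x = 90 (at the handle), 30, -30, -90 mm, floor 22 mm above the table, so a pot's centre is at 40 mm and 24 mm of it stand out. Lids are 7 mm apart: no room for a finger between pots.
- paddle: Light-wood flight paddle, fixed, empty at first; board 86 mm wide, 32 mm high, one end rounded (x = -174 mm), a narrow handle at the other (to x = 190 mm). Origin on the table under the middle of its row of wells; x along the row to the handle, z up. Wells 52 mm wide, 10 mm deep at y = 0, x = 90 (at the handle), 30, -30, -90 mm, floor 22 mm above the table: a seated pot's centre is at 40 mm and 26 mm of it stand out.
Not all that is in view belongs to the job. What is shaped like the part that bears pot_d_mid but blue, orange or purple is not meant.

How it is judged:
By the outcome, as a careful person would: the job done as asked, in the order asked, and still so for the second after the job is handed in, with the robot touching nothing.
It also fails if it takes over 99 s, if anything falls off the work surface, if the arm or the gripper's body presses on something with over 40 N, if the wrist force passes 120 N, or if a joint passes its speed limit or range.

ROBOT

A 6-joint arm with a two-finger parallel gripper is mounted at the origin on a cart in front of the work surface, level with it; the furniture and walls round the work are solid. World frame = base frame: x ahead of the robot, y to its left, z up, the work surface at z = 0. Lengths are in m, angles in rad, forces in N, time in s.
With the tool pointing down it reaches from about 0.375 to 0.975 m from the base axis. Payload 3.8 kg.
Tool frame: the origin (TCP) lies between the finger pads; the fingertips stand 17 mm ahead of it and the grasp point (between the pads) lies 2 mm behind it; y points along the fingers, z is the direction in which the jaws open and shut, and the axes are right-handed (so a half turn about y gives the same grasp; the last joint's range is limited). The gripper opens to 85 mm and grips with 20 to 120 N. Pads are 22 mm wide; open, the fingers measure 114 mm over their backs; the gripper's body (76 mm by 85 mm) begins 54 mm behind the grasp point. The pads swing forward as they close: fully open they stand 13 mm farther back than shut.
Start: joints at [-1.303, 0.264, 1.604, -0, 1.274, -0.037], TCP at [0.203, -0.644, 0.248] pointing down, gripper open.
Joint ranges: [-2.63, 2.63], [-0.94, 2.18], [0.31, 2.57], [-1.31, 4.45], [0, 2.66], [-2.55, 2.55]. Speed limits (rad/s): [2.57, 2.57, 3.14, 3.14, 3.14, 3.14].

INTERFACE

Orientations are given as a rotation vector (axis times angle).
In Python, from workcell import bot, eyes, nets gives the robot as it stands. The module is installed in compiled form; this text tells all that it offers.
- The arm moves only by the tool jog_arm, never from a script. Its arguments are lists of equal length, an entry for each row: "turn": the turn, a rotation vector about the tool's x, y, z in rad, a list of three; "slide": the shift along the tool's x, y, z in mm, a list of three; "grip": the opening in per cent of the stroke, from 0 (shut) to 100 (fully open). A call has 1 to 5 rows; each row shifts and turns the commanded pose from where the row before left it, along the tool's axes as they then stand; what a row does not reach is not made up. A row lasts 1/10 s, in which the tool goes at most 50 mm and 8.59 degrees, less where a joint would pass 70% of its speed; a pose out of reach is approached as far as the arm can. A call with a gripper value outside its range is refused whole. The fingers move at their own pace and stop on an object; "newtons" is the grip in N (left out, the last holds). Time passes only in rows, so rows that do not move let the fingers close. It gives the time, the measured TCP pose, the force and the opening at its end, in the units of the state.
- bot.read_state(): the state, without advancing time (a new reading comes with each control period).
- eyes.read_camera(name): name is "scene" or "top" or "wrist"; returns a dict with "img" (384x512x3 uint8, red, green, blue), "depth" (384x512 float32, m along the optical axis (not along the pixel's ray), 0 where there is no reading), "intrinsics" (3x3 intrinsics, pixels), "position" and "rotation" of the camera in the world. Camera axes: x right, y down, z forward; pixel columns grow to the right and rows downward; lengths in m; the calibration is good to about 2 mm. A picture is of the moment at which its call begins.
- bot.finish_job(): hands the job in, once; it reports no verdict.
Trained networks look in a picture, given as the dict that the camera call returned (one of the last four; its "shot" number tells which), for a name from the list of things; names that differ only in an ending like _2 or _b are one class to them, and where a whole thing is asked for, a point or a joint stands for the part that bears it (a point fixed in the world has none). Each returns a list of dicts, best first, with "conf" (0 to 1); they miss things now and then, are a little off and sometimes report something else, mostly with a low value. They report only what shows in the picture. A call takes as long as a camera call. They do not tell look-alikes from the thing itself.
- nets.search_frame(thing, picture): "xyz" ([x, y, z] in m, in the coordinates of the camera as it stood for that picture, good to about 4 mm: the middle of the surface that is visible of it).
The state is a dict: "time": time; "q": joint angles; "joint_vel": joint speeds; "joint_torque": joint torques, N m; "tool_pos": TCP position; "tcp_rot": TCP orientation; "wrist_force": force on the tool from outside, world axes, zero at the start; "torque": the same for the moment, N m; "width": opening from 0.0 (shut) to 1.0 (fully open).
Only numpy, scipy, OpenCV 4.12 (cv2) and the standard library are available. Lean on these libraries where they do the work, as an engineer would, in place of code of your own. Each camera call takes 0.05 s, during which the arm holds its last target.

## Working session

There is one attempt and no reset: what is moved stays moved. The work goes in short steps, Python scripts to look and compute and a tool call to move; the robot and the scene stay as the last step left them, time stands still between calls to the robot, and variables do not carry over. Pictures are saved under pics/ and viewed, and the job is handed in when it is done.

Besides the shell and the picture viewer there is one more tool, called as name(argument=value, ...) on one line, values as JSON. jog_arm: Moves the arm, as the interface text tells. Its arguments: {"type":"object","properties":{"turn":{"type":"array"},"slide":{"type":"array"},"grip":{"type":"array"},"newtons":{"type":"number"}},"required":["turn","slide","grip"]}

```bash
mkdir -p pics; ls
python3 - <<'E'
from workcell import bot,eyes,nets
import cv2,numpy as np
s=bot.read_state();print(s)
for n in ("scene","top","wrist"):
    p=eyes.read_camera(n);cv2.imwrite(f"pics/{n}0.png",p["img"][:,:,::-1]);print(n,p["intrinsics"].tolist(),p["position"],np.round(p["rotation"],3).tolist())
    for t in ("pot_a_mid","pot_b_mid","pot_d_mid","filling_rack","paddle"):
        for d in nets.search_frame(t,p):
            w=np.array(p["rotation"])@np.array(d["xyz"])+p["position"]
            c=p["intrinsics"]@np.array(d["xyz"]);print(t,round(d["conf"],2),w.round(3),(c[:2]/c[2]).round())
E
```

```text
pics
{'time': 0.0, 'q': array([-1.30291137e+00,  2.64725278e-01,  1.60537810e+00,  3.00310705e-05,
        1.27367461e+00, -3.69203785e-02]), 'joint_vel': array([-7.14361838e-04, -3.73316534e-04,  4.02572161e-04, -9.70594840e-06,
        4.05268072e-04,  3.28338116e-04]), 'joint_torque': array([-2.92117948e-03, -5.15120244e+01, -3.67315042e+01, -5.42570906e-04,
        1.28236430e-02,  6.72916229e-06]), 'tool_pos': array([ 0.202385  , -0.64322587,  0.24697854]), 'tcp_rot': array([-0.31621678,  2.05959804, -2.05507275]), 'wrist_force': array([-0.15747947, -0.11799973,  0.02660869]), 'torque': array([-0.00647811,  0.02598537,  0.02739895]), 'width': 1.0018115337370281}
scene [[446.5071877543169, 0.0, 247.52126823568008], [0.0, 446.5071877543169, 187.7499398260309], [0.0, 0.0, 1.0]] [0.02375384 0.87502911 1.00128142] [-0.775, 2.592, -1.117]
pot_a_mid 0.7 [-1.254 -0.402 -0.276] [250. 213.]
pot_b_mid 0.71 [-0.979 -0.128 -0.002] [221. 232.]
pot_d_mid 0.8 [-0.835  0.016  0.143] [203. 244.]
pot_d_mid 0.78 [-0.833  0.018  0.145] [160. 236.]
pot_d_mid 0.69 [-0.504  0.348  0.474] [221. 292.]
po
[... 176 characters left out ...]
, 252.93694946293033], [0.0, 458.2907625666697, 192.67386972514382], [0.0, 0.0, 1.0]] [0.46361502 0.01436833 1.31952396] [-2.141, 2.192, -0.061]
pot_a_mid 0.72 [0.658 0.209 1.514] [232. 217.]
pot_b_mid 0.81 [0.853 0.403 1.709] [190. 208.]
pot_d_mid 0.74 [0.55  0.101 1.406] [188. 156.]
pot_d_mid 0.67 [0.76  0.31  1.616] [157. 160.]
pot_d_mid 0.52 [0.956 0.507 1.812] [169. 204.]
pot_d_mid 0.49 [1.411 0.962 2.267] [138. 248.]
filling_rack 0.85 [0.826 0.377 1.682] [200. 212.]
paddle 0.79 [-0.085 -0.535  0.77 ] [346. 207.]
wrist [[325.6566027671629, 0.0, 255.20410971082165], [0.0, 325.6566027671629, 193.1186734876944], [0.0, 0.0, 1.0]] [ 0.27757752 -0.62049301  0.37384286] [2.319, -1.701, -0.269]
```

Rotation is a rotation vector; I'll write a helper and look.

```bash
cat > h.py <<'E'
from workcell import bot,eyes,nets
import cv2,numpy as np
from scipy.spatial.transform import Rotation as R
def snap(n,f=None):
    p=eyes.read_camera(n); p["R"]=R.from_rotvec(p["rotation"]).as_matrix()
    if f: cv2.imwrite("pics/"+f,p["img"][:,:,::-1])
    return p
def cloud(p):
    K=p["intrinsics"];d=p["depth"];v,u=np.mgrid[:d.shape[0],:d.shape[1]]
    c=np.stack([(u-K[0,2])/K[0,0]*d,(v-K[1,2])/K[1,1]*d,d],-1)
    return c@p["R"].T+p["position"]
def find(p,t):
    o=[]
    for d in nets.search_frame(t,p):
        x=np.array(d["xyz"]);c=p["intrinsics"]@x
        o.append((round(d["conf"],2),(p["R"]@x+p["position"]).round(4),(c[:2]/c[2]).round()))
    return o
E
python3 - <<'E'
from h import *
ims=[]
for n in ("scene","top"):
    p=snap(n)
    cv2.imwrite(f"pics/{n}_c.png",cv2.resize(p["img"][100:340,80:400,::-1],(800,600),interpolation=cv2.INTER_CUBIC))
    for t in ("pot_a_mid","pot_b_mid","pot_d_mid","filling_rack","paddle"):
        for d in find(p,t): print(n,t,*d)
E
```

```text
scene pot_a_mid 0.59 [0.4957 0.1134 0.0521] [250. 212.]
scene pot_a_mid 0.44 [ 0.509  -0.2005  0.0269] [297. 159.]
scene pot_d_mid 0.76 [0.5388 0.2885 0.0554] [202. 244.]
scene pot_d_mid 0.74 [0.4195 0.3754 0.034 ] [220. 292.]
scene pot_d_mid 0.74 [0.6764 0.2375 0.0351] [176. 217.]
scene pot_d_mid 0.53 [0.6631 0.3194 0.0332] [161. 237.]
scene filling_rack 0.73 [0.503  0.2376 0.0276] [224. 244.]
scene paddle 0.75 [ 0.5073 -0.2019  0.026 ] [298. 159.]
top pot_a_mid 0.85 [0.5028 0.1071 0.0559] [231. 217.]
top pot_b_mid 0.49 [0.5285 0.2216 0.0576] [190. 209.]
top pot_d_mid 0.7 [0.4213 0.3753 0.0366] [137. 249.]
top pot_d_mid 0.65 [0.6787 0.2288 0.033 ] [188. 156.]
top pot_d_mid 0.63 [0.5383 0.2817 0.0556] [168. 206.]
top pot_d_mid 0.48 [0.6703 0.3195 0.0307] [157. 160.]
top pot_d_mid 0.33 [0.5256 0.2225 0.0601] [189. 210.]
top filling_rack 0.97 [0.5209 0.1983 0.0353] [200. 212.]
top paddle 0.76 [ 0.5258 -0.2131  0.032 ] [346. 206.]
```

View pics/scene_c.png

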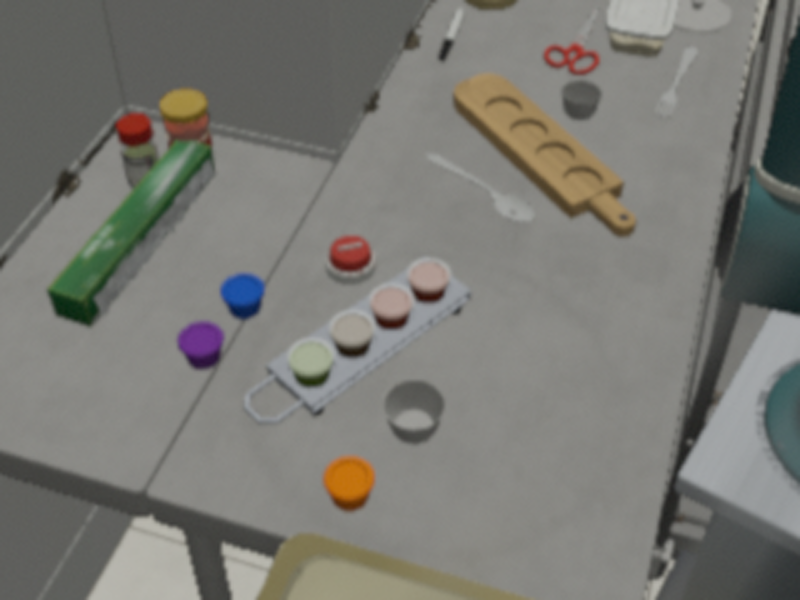

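View pics/top_c.png

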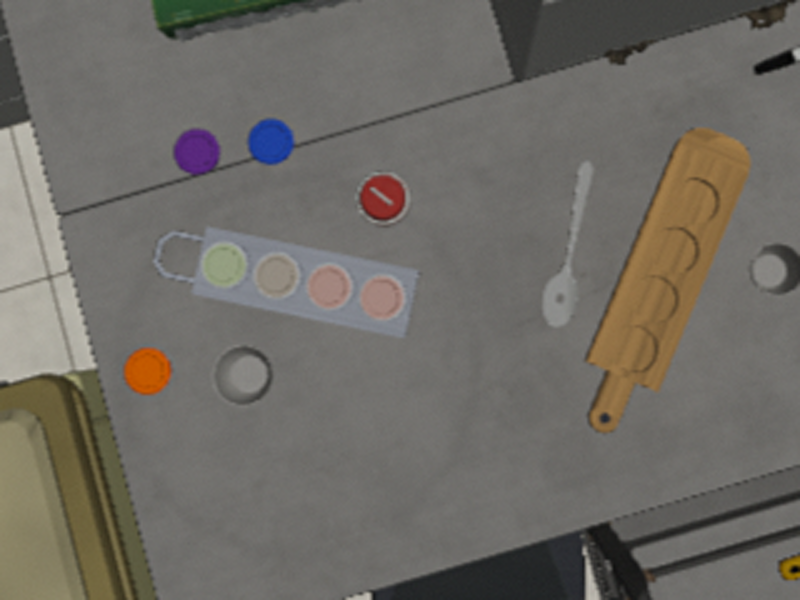

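View pics/top0.png

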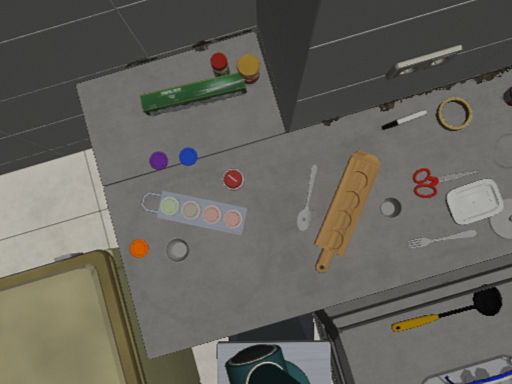

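The top view shows the rack with its wire handle at (150,202) and the pots in order from the handle: green (169,206), brown (190,209), red (212,214), red (232,218). The paddle's handle is at (322,265) and its rounded end at (366,158). Look-alikes are the blue (188,157), purple (158,160) and orange (139,248) pots and a red cocotte (233,179). Next I'll measure geometry from depth.

Run:
```python
from h import *
for n in ("top","scene"):
    p=snap(n); X=cloud(p); hsv=cv2.cvtColor(p["img"],cv2.COLOR_RGB2HSV); ok=p["depth"]>0
    x,y,z=X[...,0],X[...,1],X[...,2]
    tb=ok&(x>.4)&(x<.6)&(y>-.05)&(y<.05)
    print(n,"table z",np.median(z[tb]).round(4))
    m=ok&(x>.4)&(x<.65)&(y>.05)&(y<.36)&(z>.045)&(z<.08)
    k,l,st,c=cv2.connectedComponentsWithStats(m.astype(np.uint8))
    for i in range(1,k):
        if st[i,4]>30:
            q=l==i;print("lid",c[i].round(),st[i,4],X[q].mean(0).round(4),np.percentile(z[q],[10,50,90]).round(4), np.median(p["img"][q],0), "mid", ((np.percentile(x[q],99)+np.percentile(x[q],1))/2).round(4),((np.percentile(y[q],99)+np.percentile(y[q],1))/2).round(4))
    # rack
    m=ok&(x>.4)&(x<.65)&(y>.05)&(y<.36)&(z>.025)&(z<.08)
    for nm,m in(("rack",m),("paddle",ok&(x>.3)&(x<.75)&(y>-.34)&(y<-.08)&(z>.018)&(z<.06)&(hsv[...,0]>8)&(hsv[...,0]<25)&(hsv[...,1]>70))):
        k,l,st,c=cv2.connectedComponentsWithStats(m.astype(np.uint8))
        i=1+np.argmax(st[1:,4]);q=l==i
        P=X[q][:,:2].astype(np.float32);r=cv2.minAreaRect(P);print(nm,st[i,4],r,"z",np.percentile(z[q],[5,25,50,75,95]).round(4));print(cv2.boxPoints(r).round(4).tolist())
    if n=="top":
        h=ok&(z>.06)&(z<1); 
        for xx in np.arange(.4,1.0,.05):
            s=ok&(abs(x-xx)<.025)
            print(round(xx,2),[ (round(yy,2),float(z[s&(abs(y-yy)<.03)].max().round(2)) if (s&(abs(y-yy)<.03)).any() else None) for yy in np.arange(-.4,.5,.1)])
```

```text
top table z 0.0011
lid [169. 205.] 280 [0.5392 0.2812 0.0572] [0.0535 0.0573 0.0609] [147. 157. 129.] mid 0.5393 0.2812
lid [189. 210.] 283 [0.5258 0.223  0.057 ] [0.0536 0.0569 0.0604] [146. 139. 128.] mid 0.525 0.223
lid [211. 214.] 283 [0.5123 0.1645 0.057 ] [0.0535 0.0571 0.0604] [160. 134. 126.] mid 0.5126 0.1645
lid [232. 218.] 290 [0.4988 0.1062 0.057 ] [0.0533 0.0572 0.0607] [161. 134. 126.] mid 0.4989 0.1058
rack 2446 ((0.5246707201004028, 0.21783915162086487), (0.29499539732933044, 0.07806407660245895), 76.99881744384766) z [0.03   0.0334 0.0379 0.0569 0.0605]
[[0.45350000262260437, 0.08290000259876251], [0.5295000076293945, 0.06530000269412994], [0.5958999991416931, 0.35280001163482666], [0.5198000073432922, 0.3702999949455261]]
paddle 3388 ((0.510505199432373, -0.20621134340763092), (0.08659366518259048, 0.3625198304653168), 65.39047241210938) z [0.0198 0.0245 0.0296 0.0321 0.035 ]
[[0.3276999890804291, -0.17010000348091125], [0.6572999954223633, -0.32109999656677246], [0.6933000087738037, -0.24230000376701355], [0.3637000024318695, -0.09139999747276306]]
0.4 [(np.float64
[... 3194 characters left out ...]
588] [163. 169. 149.] mid 0.5388 0.2808
rack 1888 ((0.5236815810203552, 0.2166634202003479), (0.29888445138931274, 0.08230741322040558), 77.27489471435547) z [0.0283 0.0324 0.0397 0.0557 0.0585]
[[0.4505999982357025, 0.07999999821186066], [0.5309000015258789, 0.061799999326467514], [0.5967000126838684, 0.35339999198913574], [0.5164999961853027, 0.3714999854564667]]
paddle 1584 ((0.5096991062164307, -0.20551840960979462), (0.09106135368347168, 0.3650662302970886), 65.39783477783203) z [0.0191 0.0231 0.0279 0.0304 0.0333]
[[0.3248000144958496, -0.17090000212192535], [0.6567000150680542, -0.3228999972343445], [0.694599986076355, -0.24009999632835388], [0.3626999855041504, -0.08810000121593475]]
```

```bash
cat >> h.py <<'E'
# targets: wells, (x,y); yaw = heading of tool z
def go(xyz,yaw=None):
    s=bot.read_state();T=R.from_rotvec(s["tcp_rot"]).as_matrix()
    d=T.T@(np.array(xyz)-s["tool_pos"])*1000
    out="t%.2f pos %s slide %s"%(s["time"],s["tool_pos"].round(4),d.round(1))
    h=np.degrees(np.arctan2(T[1,2],T[0,2]))
    out+=" yaw %.1f yax %s q %s F %s w %.3f"%(h,T[:,1].round(3),s["q"].round(2),s["wrist_force"].round(1),s["width"])
    if yaw is not None:
        y=np.radians(yaw);z=np.array([np.cos(y),np.sin(y),0]);yy=np.array([0,0,-1.]);Rt=np.stack([np.cross(yy,z),yy,z],1)
        out+=" turn %s"%R.from_matrix(T.T@Rt).as_rotvec().round(3)
    print(out)
E
python3 - <<'E'
from h import *
s=bot.read_state();T=R.from_rotvec(s["tcp_rot"]).as_matrix();print(T.round(3))
p=snap("wrist");print("cam offs tool",T.T@(p["position"]-s["tool_pos"]), (T.T@p["R"]).round(3))
go([.518,-.21,.25],65.4);go([.518,-.21,.25],-114.6)
E
```

```text
[[-0.954 -0.     0.3  ]
 [-0.3    0.    -0.954]
 [ 0.    -1.    -0.   ]]
cam offs tool [-0.07856595 -0.12551894  0.00020333] [[-0.001  0.951  0.309]
 [-0.    -0.309  0.951]
 [ 1.     0.001  0.   ]]
t1.65 pos [ 0.2026 -0.6439  0.2483] slide [-431.1   -1.7 -319.2] yaw -72.5 yax [ 0. -0. -1.] q [-1.3   0.26  1.6   0.    1.27 -0.04] F [ 0.6  0.1 -0.1] w 1.005 turn [-0.    -2.407  0.   ]
t1.65 pos [ 0.2026 -0.6439  0.2483] slide [-431.1   -1.7 -319.2] yaw -72.5 yax [ 0. -0. -1.] q [-1.3   0.26  1.6   0.    1.27 -0.04] F [ 0.6  0.1 -0.1] w 1.005 turn [-0.     0.734 -0.   ]
```

jog_arm(turn=[[0, 0, 0], [0, 0, 0], [0, 0, 0], [0, 0, 0], [0, 0, 0]], slide=[[-40, -8, -29], [-40, -8, -29], [-40, -8, -29], [-40, -8, -29], [-40, -8, -29]], grip=[100, 100, 100, 100, 100])

```text
time: 2.15
tool_pos: [0.3505, -0.4441, 0.2887]
tcp_rot: [-0.315, 2.057, -2.058]
wrist_force: [1.1, 0.6, 0.1]
width: 1.0
```

jog_arm(turn=[[0, 0.145, 0], [0, 0.145, 0], [0, 0.145, 0], [0, 0.145, 0], [0, 0.145, 0]], slide=[[0, 0, 0], [0, 0, 0], [0, 0, 0], [0, 0, 0], [0, 0, 0]], grip=[100, 100, 100, 100, 100])

```text
time: 2.65
tool_pos: [0.3498, -0.4456, 0.2884]
tcp_rot: [-0.43, -1.986, 1.987]
wrist_force: [-0.4, 0.0, 0.4]
width: 0.999
```

```bash
python3 -c "
from h import *
go([.518,-.21,.29],-114.6)"
```

```text
t2.65 pos [ 0.3498 -0.4456  0.2884] slide [ -55.8   -1.6 -284. ] yaw -114.4 yax [ 0. -0. -1.] q [-0.95  0.04  1.79 -0.    1.32  1.05] F [-0.4  0.   0.4] w 0.999 turn [-0.     0.004 -0.   ]
```

jog_arm(turn=[[0, 0, 0], [0, 0, 0], [0, 0, 0], [0, 0, 0], [0, 0, 0]], slide=[[-9, 0, -47], [-9, 0, -47], [-9, 0, -47], [-9, 0, -47], [-9, 0, -47]], grip=[100, 100, 100, 100, 100])

```text
time: 3.15
tool_pos: [0.4874, -0.248, 0.2886]
tcp_rot: [-0.426, -1.989, 1.99]
wrist_force: [1.4, -0.5, -0.5]
width: 1.0
```

jog_arm(turn=[[0, 0, 0], [0, 0, 0]], slide=[[-9, 0, -47], [0, 0, 0]], grip=[100, 100])

```text
time: 3.35
tool_pos: [0.5167, -0.2056, 0.2885]
tcp_rot: [-0.42, -1.996, 1.991]
wrist_force: [-0.0, -0.7, -0.4]
width: 1.001
```

Run:
```python
from h import *
go([.518,-.21,.29],-114.6)
p=snap("wrist","wpad.png");X=cloud(p);np.savez("wpad.npz",X=X,img=p["img"],d=p["depth"],R=p["R"],t=p["position"],K=p["intrinsics"])
for d in find(p,"paddle"):print(*d)
x,y,z=X[...,0],X[...,1],X[...,2];ok=p["depth"]>0
hsv=cv2.cvtColor(p["img"],cv2.COLOR_RGB2HSV);print(hsv[190,250])
w=ok&(z>.018)&(z<.06)&(y<-.06)
k,l,st,c=cv2.connectedComponentsWithStats(w.astype(np.uint8));i=1+np.argmax(st[1:,4]);q=l==i
r=cv2.minAreaRect(X[q][:,:2].astype(np.float32));print(r,st[i,4],np.percentile(z[q],[5,10,25,50,75,95]).round(4));print(cv2.boxPoints(r).round(4).tolist())
# well floors
f=q&(z<.0268)&cv2.erode(q.astype(np.uint8),np.ones((15,15))).astype(bool)
k,l,st,c=cv2.connectedComponentsWithStats(f.astype(np.uint8))
for i in range(1,k):
    if st[i,4]>100:
        g=X[l==i]; (cx,cy),rad=cv2.minEnclosingCircle(g[:,:2].astype(np.float32));print("well",c[i].round(),st[i,4],g.mean(0).round(4),np.round([cx,cy,rad],4))
```

```text
t3.35 pos [ 0.5167 -0.2056  0.2885] slide [-3.  -1.5  3.5] yaw -113.7 yax [ 0.002  0.002 -1.   ] q [-0.43  0.02  1.81  0.    1.31  1.56] F [-0.  -0.7 -0.4] w 1.001 turn [ 0.003  0.015 -0.001]
0.66 [ 0.5467 -0.2272  0.0293] [262. 126.]
[ 16 149 135]
((0.5043032765388489, -0.20778343081474304), (0.08625586330890656, 0.3527434766292572), 65.42932891845703) 19338 [0.0214 0.0218 0.023  0.0314 0.0322 0.0332]
[[0.32600000500679016, -0.1737000048160553], [0.6467999815940857, -0.32030001282691956], [0.6826000213623047, -0.2418999969959259], [0.3617999851703644, -0.09520000219345093]]
well [260.  74.] 464 [ 0.6005 -0.248   0.0221] [ 0.5973 -0.2504  0.026 ]
well [263. 136.] 664 [ 0.5344 -0.2238  0.0222] [ 0.5422 -0.2253  0.0258]
well [257. 176.] 630 [ 0.4919 -0.1978  0.0222] [ 0.4874 -0.1995  0.0253]
well [263. 212.] 213 [ 0.4452 -0.1848  0.0221] [ 0.4413 -0.1825  0.018 ]
well [260. 236.] 111 [ 0.4153 -0.1682  0.0225] [ 0.4175 -0.1684  0.0107]
```

View pics/wpad.png

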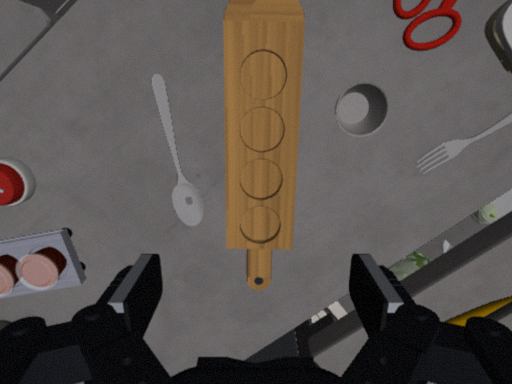

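The wrist view shows four wells at (263,75), (262,129), (261,178), (260,223), with the handle at (259,270). I'll fit the wells to the depth data.

```bash
cat > fit.py <<'E'
import numpy as np
from scipy.optimize import differential_evolution
f=np.load("wpad.npz");X=f["X"][f["d"]>0]
u0=np.array([.909,-.416]);o0=np.array([.5178,-.2095])
r=X[:,:2]-o0;a=r@u0;b=r@np.array([.416,.909])
s=(abs(a)<.122)&(abs(b)<.036)&(X[:,2]>.015)&(X[:,2]<.04);P=X[s];fl=P[:,2]<.027
print(len(P),fl.sum(),np.median(P[fl,2]),np.median(P[~fl,2]))
def cost(v):
    u=np.array([np.cos(v[2]),np.sin(v[2])]);r=P[:,:2]-v[:2];a=r@u;b=-r[:,0]*u[1]+r[:,1]*u[0]
    d=np.min([np.hypot(a-c,b) for c in(-.09,-.03,.03,.09)],0)
    return np.mean((d<.026)!=fl)
res=differential_evolution(cost,[(.505,.53),(-.222,-.197),(np.radians(150),np.radians(160))],seed=0,tol=1e-6)
v=res.x;print(v[:2],np.degrees(v[2]),res.fun)
for c in(.09,.03,-.03,-.09):print(c,(v[:2]+c*np.array([np.cos(v[2]),np.sin(v[2])])).round(4))
E
python3 fit.py
```

```text
12474 5732 0.022143978589844515 0.03202975743258127
[ 0.51543214 -0.21285611] 155.3648691153729 0.02084335417668751
0.09 [ 0.4336 -0.1753]
0.03 [ 0.4882 -0.2004]
-0.03 [ 0.5427 -0.2254]
-0.09 [ 0.5972 -0.2504]
```

```bash
cat >> h.py <<'E'
def plan(xyz,yaw,n):
    s=bot.read_state();T=R.from_rotvec(s["tcp_rot"]);p=s["tool_pos"]*1000;x=np.array(xyz)*1000
    y=np.radians(yaw);z=np.array([np.cos(y),np.sin(y),0]);yy=np.array([0,0,-1.]);Rt=R.from_matrix(np.stack([np.cross(yy,z),yy,z],1))
    rv=(T.inv()*Rt).as_rotvec()/n
    sl=[];tu=[]
    for i in range(n):
        d=T.inv().apply((x-p)/(n-i)).round(0);sl.append(d.astype(int).tolist());p=p+T.apply(d)
        t=rv.round(3);tu.append(t.tolist());T=T*R.from_rotvec(t)
    for i in range(0,n,5):print(tu[i:i+5],sl[i:i+5])
E
python3 -c "
from h import *
plan([.518,.194,.29],-13,13)"
```

```text
[[-0.0, -0.135, 0.0], [-0.0, -0.135, 0.0], [-0.0, -0.135, 0.0], [-0.0, -0.135, 0.0], [-0.0, -0.135, 0.0]] [[12, 0, -28], [8, 0, -30], [4, 0, -31], [0, 0, -31], [-4, 0, -31]]
[[-0.0, -0.135, 0.0], [-0.0, -0.135, 0.0], [-0.0, -0.135, 0.0], [-0.0, -0.135, 0.0], [-0.0, -0.135, 0.0]] [[-8, 0, -30], [-12, 0, -29], [-16, 0, -27], [-19, 0, -24], [-22, 0, -21]]
[[-0.0, -0.135, 0.0], [-0.0, -0.135, 0.0], [-0.0, -0.135, 0.0]] [[-25, -1, -18], [-28, 0, -15], [-29, -1, -11]]
```

jog_arm(turn=[[0, -0.135, 0], [0, -0.135, 0], [0, -0.135, 0], [0, -0.135, 0], [0, -0.135, 0]], slide=[[12, 0, -28], [8, 0, -30], [4, 0, -31], [0, 0, -31], [-4, 0, -31]], grip=[100, 100, 100, 100, 100])

```text
time: 3.95
tool_pos: [0.5161, -0.0561, 0.2883]
tcp_rot: [-0.27, 2.083, -2.085]
wrist_force: [0.7, 0.1, 0.7]
width: 1.001
```

jog_arm(turn=[[0, -0.135, 0], [0, -0.135, 0], [0, -0.135, 0], [0, -0.135, 0], [0, -0.135, 0]], slide=[[-8, 0, -30], [-12, 0, -29], [-16, 0, -27], [-19, 0, -24], [-22, 0, -21]], grip=[100, 100, 100, 100, 100])

```text
time: 4.45
tool_pos: [0.518, 0.0988, 0.2884]
tcp_rot: [-0.837, 1.661, -1.662]
wrist_force: [1.2, -0.0, 0.8]
width: 0.999
```

jog_arm(turn=[[0, -0.135, 0], [0, -0.135, 0], [0, -0.135, 0], [0, 0, 0], [0, 0, 0]], slide=[[-25, 0, -18], [-28, 0, -15], [-29, 0, -11], [0, 0, 0], [0, 0, 0]], grip=[100, 100, 100, 100, 100])

```text
time: 4.95
tool_pos: [0.5194, 0.1919, 0.2881]
tcp_rot: [-1.088, 1.382, -1.383]
wrist_force: [-0.5, -0.2, 0.0]
width: 1.003
```

Run:
```python
from h import *
go([.518,.194,.29],-13)
p=snap("wrist","wrack.png");X=cloud(p);np.savez("wrack.npz",X=X,img=p["img"],d=p["depth"],R=p["R"],t=p["position"],K=p["intrinsics"])
go([.518,.194,.29],-13)
x,y,z=X[...,0],X[...,1],X[...,2];ok=p["depth"]>0
m=ok&(x>.4)&(x<.65)&(y>.05)&(y<.36)&(z>.05)&(z<.08)
k,l,st,c=cv2.connectedComponentsWithStats(m.astype(np.uint8))
for i in range(1,k):
    if st[i,4]>100:
        g=X[l==i];(cx,cy),rad=cv2.minEnclosingCircle(g[:,:2].astype(np.float32));print(c[i].round(),st[i,4],g.mean(0).round(4),np.round([cx,cy,rad],4),np.percentile(g[:,2],[10,50,90]).round(4))
for t in("pot_a_mid","pot_b_mid","pot_d_mid"):
    for d in find(p,t):print(t,*d)
```

```text
t4.95 pos [0.5194 0.1919 0.2881] slide [-1.7 -1.9 -1.9] yaw -13.6 yax [-0.    -0.001 -1.   ] q [ 0.31  0.01  1.82 -0.    1.31  0.55] F [-0.5 -0.2  0. ] w 1.003 turn [-0.    -0.011  0.001]
t5.00 pos [0.5194 0.1915 0.2881] slide [-2.1 -1.9 -2. ] yaw -13.7 yax [-0.    -0.001 -1.   ] q [ 0.31  0.01  1.82 -0.    1.31  0.55] F [-0.  -0.6 -0.1] w 1.000 turn [-0.    -0.012  0.001]
[254.  77.] 2163 [0.5384 0.2785 0.0572] [0.5382 0.2781 0.0265] [0.0558 0.0571 0.0587]
[254. 135.] 1844 [0.525  0.2202 0.0572] [0.5248 0.2195 0.0265] [0.0558 0.0571 0.0588]
[255. 188.] 1592 [0.5116 0.162  0.0573] [0.5112 0.1608 0.0268] [0.0559 0.0572 0.0588]
[256. 235.] 1394 [0.4982 0.104  0.0573] [0.4981 0.1026 0.0268] [0.0558 0.0572 0.0588]
pot_a_mid 0.86 [0.5016 0.1084 0.0618] [257. 233.]
pot_a_mid 0.42 [0.5279 0.2204 0.0588] [257. 135.]
pot_b_mid 0.35 [0.5099 0.1635 0.0558] [253. 187.]
pot_d_mid 0.82 [0.5359 0.2819 0.0533] [251.  74.]
pot_d_mid 0.78 [0.6688 0.3078 0.0334] [369.  18.]
pot_d_mid 0.75 [0.423  0.3638 0.0352] [127.  21.]
pot_d_mid 0.69 [0.6756 0.2275 0.0353] [385.  94.]
```

View pics/wrack.png

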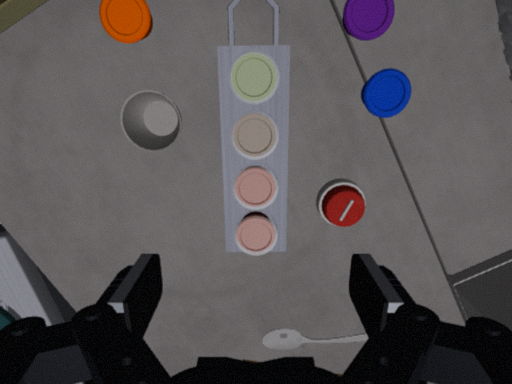

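The close wrist view shows the green lid beside the wire handle at (254,77), followed by brown (254,135), red (255,188) and red (256,235). The blue, purple and orange pots at (385,94), (369,18) and (127,21) aren't in the rack, so they're ruled out. Lid tops measure 57 mm (58 expected) and the spacing is 60 mm, so both match. I'll go for green first.

```bash
python3 -c "
from h import *
plan([.5388,.2804,.09],-13,5)"
```

```text
[[-0.0, -0.002, 0.0], [-0.0, -0.002, 0.0], [-0.0, -0.002, 0.0], [-0.0, -0.002, 0.0], [-0.0, -0.002, 0.0]] [[-18, 40, 0], [-18, 40, -1], [-18, 39, 0], [-19, 40, 0], [-18, 39, -1]]
```

jog_arm(turn=[[0, -0.01, 0], [0, 0, 0], [0, 0, 0], [0, 0, 0], [0, 0, 0]], slide=[[-30, 40, 0], [-30, 40, -1], [-31, 40, 0], [0, 40, 0], [0, 38, 0]], grip=[100, 100, 100, 100, 100])

```text
time: 5.65
tool_pos: [0.5391, 0.2814, 0.0891]
tcp_rot: [-1.093, 1.374, -1.374]
wrist_force: [0.7, 0.0, -0.2]
width: 1.0
```

```bash
python3 -c "
from h import *
go([.5388,.2804,.055],-13)"
```

```text
t5.65 pos [0.5391 0.2814 0.0891] slide [ 1.  34.1 -0. ] yaw -13.0 yax [ 0. -0. -1.] q [ 0.44  0.28  1.89 -0.    0.96  0.67] F [ 0.7  0.  -0.2] w 1.000 turn [-0.  0.  0.]
```

jog_arm(turn=[[0, 0, 0], [0, 0, 0], [0, 0, 0], [0, 0, 0], [0, 0, 0]], slide=[[1, 20, 0], [0, 13, 0], [0, 0, 0], [0, 0, 0], [0, 0, 0]], grip=[100, 100, 100, 0, 0], newtons=30)

```text
time: 6.15
tool_pos: [0.5403, 0.2811, 0.0598]
tcp_rot: [-1.09, 1.372, -1.374]
wrist_force: [-0.5, -0.4, 0.1]
width: 0.689
```

jog_arm(turn=[[0, 0, 0], [0, 0, 0], [0, 0, 0], [0, 0, 0], [0, 0, 0]], slide=[[0, 0, 0], [0, 0, 0], [0, 0, 0], [0, 0, 0], [0, 0, 0]], grip=[0, 0, 0, 0, 0])

```text
time: 6.65
tool_pos: [0.5403, 0.2812, 0.0603]
tcp_rot: [-1.09, 1.372, -1.374]
wrist_force: [-0.2, -1.0, 6.5]
width: 0.601
```

```bash
python3 -c "
from h import *
go([.5388,.2804,.055],-13)
p=snap('wrist','g1.png');go([.5388,.2804,.055],-13)"
```

```text
t6.65 pos [0.5403 0.2812 0.0603] slide [ 1.2  5.2 -1.3] yaw -12.9 yax [ 0.004  0.001 -1.   ] q [ 0.44  0.32  1.91 -0.    0.91  0.67] F [-0.2 -1.   6.5] w 0.601 turn [-0.003  0.001 -0.002]
t6.70 pos [0.5403 0.2812 0.0602] slide [ 1.2  5.2 -1.3] yaw -12.9 yax [ 0.004  0.001 -1.   ] q [ 0.44  0.32  1.91 -0.    0.91  0.67] F [-0.6 -0.8  7.1] w 0.599 turn [-0.003  0.001 -0.002]
```

View pics/g1.png

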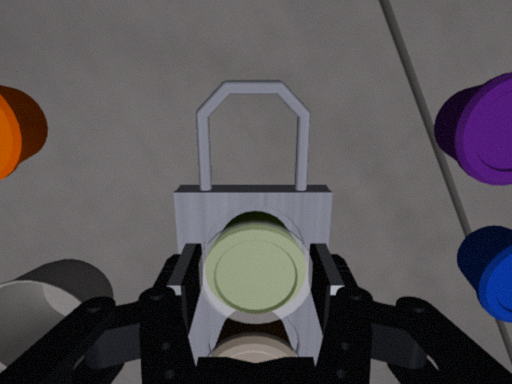

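jog_arm(turn=[[0, 0, 0], [0, 0, 0], [0, 0, 0], [0, 0, 0], [0, 0, 0]], slide=[[0, -10, 0], [0, -25, 0], [0, -35, 0], [0, -35, 0], [0, 0, 0]], grip=[0, 0, 0, 0, 0])

```text
time: 7.2
tool_pos: [0.5424, 0.2826, 0.1701]
tcp_rot: [-1.082, 1.369, -1.373]
wrist_force: [1.3, 0.5, -0.0]
width: 0.6
```

```bash
python3 -c "
from h import *
p=snap('wrist','g2.png');s=snap('scene','g2s.png')
cv2.imwrite('pics/g2s.png',cv2.resize(s['img'][140:300,130:330,::-1],(800,640))[:600])
X=cloud(p);print(X[255:290:10,230:280:10].round(4)[...,2],X[270,255])
plan([.5984,-.2487,.16],-114.6,14)"
```

```text
[[0.1663 0.1666 0.1659 0.1658 0.1664]
 [0.1657 0.1665 0.1663 0.1657 0.167 ]
 [0.1654 0.1663 0.1667 0.166  0.1668]
 [0.1665 0.1664 0.1662 0.1669 0.1651]] [0.54211914 0.28276873 0.16630985]
[[0.0, 0.127, -0.0], [0.0, 0.127, -0.0], [0.0, 0.127, -0.0], [0.0, 0.127, -0.0], [0.0, 0.127, -0.0]] [[36, 0, 13], [34, 0, 17], [32, 0, 21], [29, 0, 25], [25, 0, 28]]
[[0.0, 0.127, -0.0], [0.0, 0.127, -0.0], [0.0, 0.127, -0.0], [0.0, 0.127, -0.0], [0.0, 0.127, -0.0]] [[21, 0, 31], [17, 1, 34], [13, 0, 36], [8, 1, 37], [4, 0, 38]]
[[0.0, 0.127, -0.0], [0.0, 0.127, -0.0], [0.0, 0.127, -0.0], [0.0, 0.127, -0.0]] [[-1, 1, 38], [-6, 0, 38], [-11, 1, 36], [-16, 0, 35]]
```

View pics/g2.png

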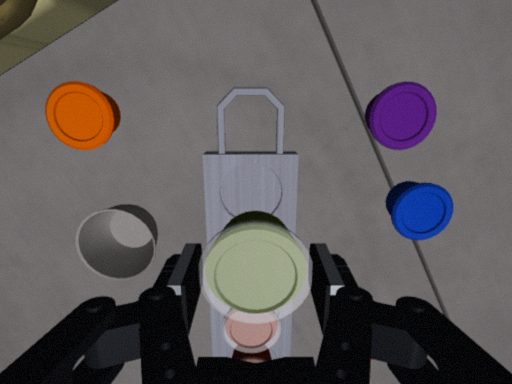

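View pics/g2s.png

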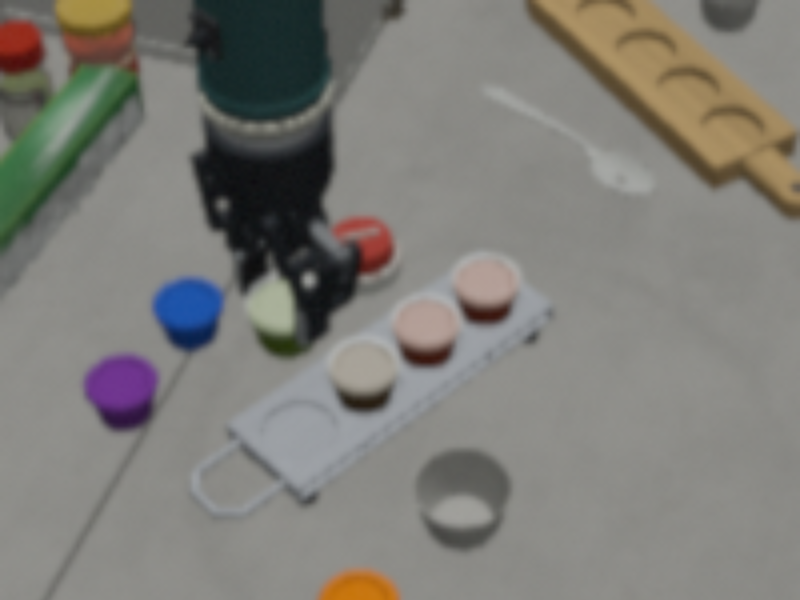

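Green is held level and centred, with its lid top 4 mm below the TCP. Carrying it to the rounded-end well.

jog_arm(turn=[[0, 0.127, 0], [0, 0.127, 0], [0, 0.127, 0], [0, 0.127, 0], [0, 0.127, 0]], slide=[[36, 0, 13], [34, 0, 17], [32, 0, 21], [29, 0, 25], [25, 0, 28]], grip=[0, 0, 0, 0, 0])

```text
time: 7.8
tool_pos: [0.5577, 0.0898, 0.1607]
tcp_rot: [-0.67, 1.814, -1.813]
wrist_force: [-0.1, 0.5, -0.3]
width: 0.603
```

jog_arm(turn=[[0, 0.127, 0], [0, 0.127, 0], [0, 0.127, 0], [0, 0.127, 0], [0, 0.127, 0]], slide=[[21, 0, 31], [17, 1, 34], [13, 0, 36], [8, 1, 37], [4, 0, 38]], grip=[0, 0, 0, 0, 0])

```text
time: 8.3
tool_pos: [0.5787, -0.0984, 0.1586]
tcp_rot: [-0.08, 2.189, -2.187]
wrist_force: [-0.1, -1.2, -0.6]
width: 0.599
```

jog_arm(turn=[[0, 0.127, 0], [0, 0.127, 0], [0, 0.127, 0], [0, 0.127, 0], [0, 0, 0]], slide=[[-1, 1, 38], [-6, 0, 38], [-11, 1, 36], [-16, 0, 35], [0, 0, 0]], grip=[0, 0, 0, 0, 0])

```text
time: 8.8
tool_pos: [0.5964, -0.2531, 0.1567]
tcp_rot: [-0.439, -1.976, 1.979]
wrist_force: [0.0, 0.1, -0.5]
width: 0.604
```

Run:
```python
from h import *
go([.5984,-.2487,.085],-114.6)
p=snap("wrist","c1.png");X=cloud(p);print(X[262:282:9,245:266:10].round(4))
np.savez("c1.npz",X=X,d=p["depth"])
```

```text
t8.80 pos [ 0.5964 -0.2531  0.1567] slide [-0.1 71.7 -4.9] yaw -115.2 yax [-0.002 -0.001 -1.   ] q [-0.44  0.28  1.75 -0.    1.11  1.57] F [ 0.   0.1 -0.5] w 0.604 turn [-0.002 -0.01   0.002]
[[[ 0.6021 -0.2513  0.1529]
  [ 0.6003 -0.2554  0.1532]
  [ 0.5978 -0.2592  0.1521]]

 [[ 0.5977 -0.2492  0.1526]
  [ 0.5962 -0.2535  0.1533]
  [ 0.5934 -0.2572  0.1518]]

 [[ 0.5933 -0.247   0.1522]
  [ 0.5916 -0.2513  0.1526]
  [ 0.5901 -0.2556  0.1534]]]
```

View pics/c1.png

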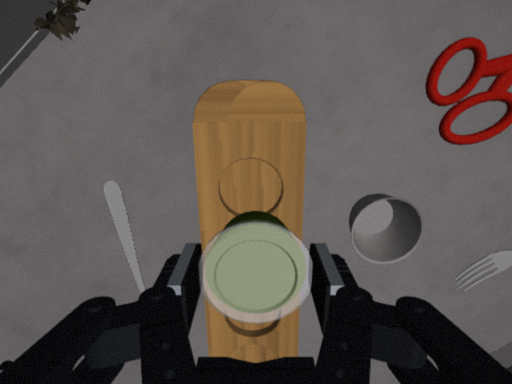

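Run:
```python
import numpy as np,cv2
f=np.load("c1.npz");X=f["X"];print(X[185,250],X[160,250],X[95,250])
m=np.zeros(X.shape[:2],bool);m[130:230,205:295]=1
m&=(X[...,2]<.027)&(X[...,2]>.018)
k,l,st,c=cv2.connectedComponentsWithStats(m.astype(np.uint8));
for i in range(1,k):
    if st[i,4]>100:
        g=X[l==i];(cx,cy),r=cv2.minEnclosingCircle(g[:,:2].astype(np.float32));print(c[i],st[i,4],g.mean(0).round(4),cx,cy,r)
```

```text
[ 0.5988852  -0.25038257  0.0213916 ] [ 0.61817342 -0.25955223  0.02183639] [ 0.66408305 -0.28151095  0.03224942]
[250.3042852  186.74576882] 2777 [ 0.5975 -0.25    0.0221] 0.5970513820648193 -0.24999773502349854 0.0260408166795969
```

jog_arm(turn=[[0, 0.01, 0], [0, 0, 0], [0, 0, 0], [0, 0, 0], [0, 0, 0]], slide=[[0, 20, -3], [0, 25, 0], [0, 25, 0], [0, 13, 0], [0, 0, 0]], grip=[0, 0, 0, 0, 0])

```text
time: 9.35
tool_pos: [0.5959, -0.244, 0.0721]
tcp_rot: [-0.436, -1.976, 1.972]
wrist_force: [-0.5, 0.8, -0.8]
width: 0.602
```

Run:
```python
from h import *
go([.5972,-.2501,.0615],-114.6)
```

```text
t9.35 pos [ 0.5959 -0.244   0.0721] slide [-3.9 10.6  4.9] yaw -115.3 yax [-0.006  0.003 -1.   ] q [-0.43  0.37  1.82  0.    0.96  1.58] F [-0.5  0.8 -0.8] w 0.602 turn [ 0.    -0.012  0.007]
```

jog_arm(turn=[[0, -0.012, 0], [0, 0, 0]], slide=[[-4, 0, 5], [0, 0, 0]], grip=[0, 0])

```text
time: 9.55
tool_pos: [0.6015, -0.2535, 0.0775]
tcp_rot: [-0.437, -1.984, 1.986]
wrist_force: [0.1, 0.2, -0.2]
width: 0.601
```

Run:
```python
from h import *
go([.5972,-.2501,.0615],-114.6)
p=snap("wrist","c2.png")
go([.5972,-.2501,.0615],-114.6)
```

```text
t9.55 pos [ 0.6015 -0.2535  0.0775] slide [ 5.4 15.9 -1.3] yaw -114.7 yax [ 0.003 -0.002 -1.   ] q [-0.44  0.37  1.8  -0.    0.97  1.56] F [ 0.1  0.2 -0.2] w 0.601 turn [-0.    -0.001 -0.003]
t9.60 pos [ 0.6015 -0.2534  0.0776] slide [ 5.3 16.1 -1.2] yaw -114.7 yax [ 0.003 -0.001 -1.   ] q [-0.44  0.37  1.8  -0.    0.97  1.57] F [0.  0.7 0.2] w 0.597 turn [-0.    -0.002 -0.003]
```

View pics/c2.png

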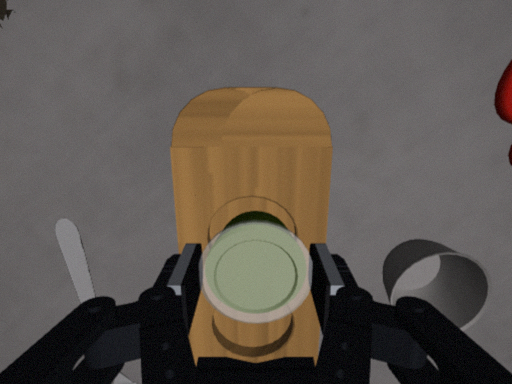

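jog_arm(turn=[[0, 0, 0], [0, 0, 0], [0, 0, 0]], slide=[[0, 0, 0], [0, 0, 0], [0, 0, 0]], grip=[0, 0, 0])

```text
time: 9.9
tool_pos: [0.6002, -0.2526, 0.0763]
tcp_rot: [-0.435, -1.983, 1.983]
wrist_force: [0.3, -0.2, -0.4]
width: 0.601
```

Run:
```python
from h import *
go([.5972,-.2501,.0615],-114.6)
```

```text
t9.90 pos [ 0.6002 -0.2526  0.0763] slide [ 3.8 14.8 -1. ] yaw -114.7 yax [ 0.001 -0.    -1.   ] q [-0.44  0.37  1.8   0.    0.97  1.57] F [ 0.3 -0.2 -0.4] w 0.601 turn [ 0.    -0.002 -0.001]
```

jog_arm(turn=[[0, 0, 0], [0, 0, 0], [0, 0, 0], [0, 0, 0], [0, 0, 0]], slide=[[3, 5, -1], [0, 0, 0], [0, 0, 0], [0, 0, 0], [0, 0, 0]], grip=[0, 0, 0, 0, 0])

```text
time: 10.4
tool_pos: [0.5978, -0.2503, 0.0707]
tcp_rot: [-0.434, -1.983, 1.983]
wrist_force: [-0.1, -0.1, -1.1]
width: 0.602
```

Run:
```python
from h import *
go([.5972,-.2501,.0615],-114.6)
```

```text
t10.40 pos [ 0.5978 -0.2503  0.0707] slide [0.6 9.2 0.1] yaw -114.7 yax [ 0. -0. -1.] q [-0.43  0.37  1.81 -0.    0.96  1.57] F [-0.1 -0.1 -1.1] w 0.602 turn [-0.    -0.002 -0.   ]
```

Centred. Lowering gently.

jog_arm(turn=[[0, 0, 0], [0, 0, 0], [0, 0, 0], [0, 0, 0], [0, 0, 0]], slide=[[0.5, 4, 0], [0, 4, 0], [0, 0, 0], [0, 0, 0], [0, 0, 0]], grip=[0, 0, 0, 0, 0])

```text
time: 10.9
tool_pos: [0.5973, -0.2501, 0.0627]
tcp_rot: [-0.434, -1.983, 1.983]
wrist_force: [1.2, -0.4, -0.3]
width: 0.598
```

Run:
```python
from h import *
go([.5972,-.2501,.0615],-114.6)
```

```text
t10.90 pos [ 0.5973 -0.2501  0.0627] slide [0.1 1.2 0. ] yaw -114.7 yax [-0.  0. -1.] q [-0.44  0.38  1.82 -0.    0.94  1.57] F [ 1.2 -0.4 -0.3] w 0.598 turn [-0.    -0.002  0.   ]
```

jog_arm(turn=[[0, 0, 0], [0, 0, 0], [0, 0, 0]], slide=[[0, 1.5, 0], [0, 0, 0], [0, 0, 0]], grip=[0, 0, 0])

```text
time: 11.2
tool_pos: [0.5973, -0.2501, 0.0612]
tcp_rot: [-0.434, -1.983, 1.983]
wrist_force: [0.8, 0.6, -0.8]
width: 0.599
```

jog_arm(turn=[[0, 0, 0], [0, 0, 0], [0, 0, 0]], slide=[[0, 1, 0], [0, 0, 0], [0, 0, 0]], grip=[0, 0, 0])

```text
time: 11.5
tool_pos: [0.5974, -0.2501, 0.0604]
tcp_rot: [-0.435, -1.983, 1.983]
wrist_force: [-0.5, 0.6, 0.5]
width: 0.601
```

jog_arm(turn=[[0, 0, 0], [0, 0, 0], [0, 0, 0]], slide=[[0, 1, 0], [0, 0, 0], [0, 0, 0]], grip=[0, 0, 0])

```text
time: 11.8
tool_pos: [0.5975, -0.2502, 0.0603]
tcp_rot: [-0.435, -1.983, 1.983]
wrist_force: [-2.7, -0.0, 5.4]
width: 0.601
```

Contact came at TCP z 0.0603, the same height as at the grasp, so the pot is on the well floor. Releasing.

jog_arm(turn=[[0, 0, 0], [0, 0, 0], [0, 0, 0], [0, 0, 0], [0, 0, 0]], slide=[[0, -0.5, 0], [0, 0, 0], [0, 0, 0], [0, 0, 0], [0, 0, 0]], grip=[75, 100, 100, 100, 100])

```text
time: 12.3
tool_pos: [0.5972, -0.25, 0.0595]
tcp_rot: [-0.434, -1.983, 1.983]
wrist_force: [-0.4, 0.8, -0.2]
width: 1.001
```

jog_arm(turn=[[0, 0, 0], [0, 0, 0], [0, 0, 0], [0, 0, 0]], slide=[[0, -15, 0], [0, -40, 0], [0, -35, 0], [0, 0, 0]], grip=[100, 100, 100, 100])

```text
time: 12.7
tool_pos: [0.6017, -0.2521, 0.158]
tcp_rot: [-0.448, -1.985, 1.991]
wrist_force: [1.0, -0.1, 1.6]
width: 0.999
```

Run:
```python
from h import *
p=snap("wrist","c3.png");X=cloud(p);m=(X[...,2]>.05)&(X[...,2]<.075)&(p["depth"]>0)&(np.hypot(X[...,0]-.597,X[...,1]+.25)<.045)
g=X[m];print(len(g),g.mean(0).round(4),cv2.minEnclosingCircle(g[:,:2].astype(np.float32)),np.percentile(g[:,2],[5,50,95]))
A=np.c_[g[:,:2]-g[:,:2].mean(0),np.ones(len(g))];print("tilt",np.linalg.lstsq(A,g[:,2],rcond=None)[0])
plan([.5249,.2200,.13],-13,14)
```

```text
3696 [ 0.5956 -0.2501  0.0572] ((0.5946685671806335, -0.2495063692331314), 0.026714880019426346) [0.05558973 0.05710253 0.05889263]
tilt [-0.0017872   0.00124257  0.05716859]
[[-0.001, -0.127, -0.0], [-0.001, -0.127, -0.0], [-0.001, -0.127, -0.0], [-0.001, -0.127, -0.0], [-0.001, -0.127, -0.0]] [[19, 2, -28], [15, 2, -31], [11, 2, -32], [7, 2, -33], [3, 2, -34]]
[[-0.001, -0.127, -0.0], [-0.001, -0.127, -0.0], [-0.001, -0.127, -0.0], [-0.001, -0.127, -0.0], [-0.001, -0.127, -0.0]] [[-2, 2, -34], [-6, 2, -34], [-10, 2, -33], [-14, 2, -31], [-18, 1, -29]]
[[-0.001, -0.127, -0.0], [-0.001, -0.127, -0.0], [-0.001, -0.127, -0.0], [-0.001, -0.127, -0.0]] [[-21, 2, -27], [-25, 2, -23], [-27, 1, -20], [-30, 2, -17]]
```

View pics/c3.png

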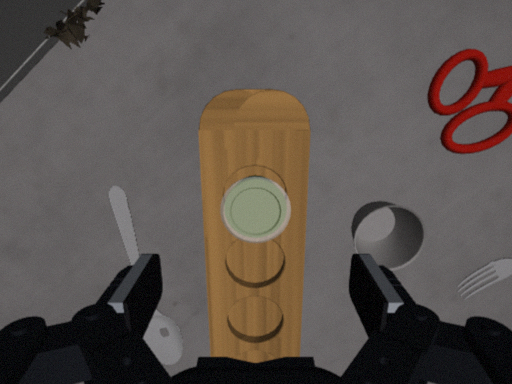

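Green is seated: its lid is level at 57.2 mm, as it was in the rack. Going back for brown.

jog_arm(turn=[[0, -0.127, 0], [0, -0.127, 0], [0, -0.127, 0], [0, -0.127, 0], [0, -0.127, 0]], slide=[[19, 2, -28], [15, 1, -31], [11, 1, -32], [7, 1, -33], [3, 1, -34]], grip=[100, 100, 100, 100, 100])

```text
time: 13.25
tool_pos: [0.5693, -0.0808, 0.1428]
tcp_rot: [-0.223, 2.113, -2.112]
wrist_force: [-0.1, 0.5, 0.1]
width: 1.002
```

jog_arm(turn=[[0, -0.127, 0], [0, -0.127, 0], [0, -0.127, 0], [0, -0.127, 0], [0, -0.127, 0]], slide=[[-2, 1, -34], [-6, 1, -34], [-10, 1, -33], [-14, 1, -31], [-18, 1, -29]], grip=[100, 100, 100, 100, 100])

```text
time: 13.75
tool_pos: [0.5425, 0.0881, 0.1378]
tcp_rot: [-0.775, 1.722, -1.721]
wrist_force: [0.2, 0.5, -0.2]
width: 1.0
```

jog_arm(turn=[[0, -0.127, 0], [0, -0.127, 0], [0, -0.127, 0], [0, -0.127, 0], [0, 0, 0]], slide=[[-21, 2, -27], [-25, 2, -23], [-27, 1, -20], [-30, 2, -17], [0, 0, 0]], grip=[100, 100, 100, 100, 100])

```text
time: 14.25
tool_pos: [0.5205, 0.2245, 0.1307]
tcp_rot: [-1.099, 1.37, -1.367]
wrist_force: [-0.3, -0.6, 0.2]
width: 0.995
```

jog_arm(turn=[[0, 0, 0], [0, 0, 0], [0, 0, 0], [0, 0, 0], [0, 0, 0]], slide=[[0, 0, 0], [0, 0, 0], [0, 0, 0], [0, 0, 0], [0, 0, 0]], grip=[100, 100, 100, 100, 100])

```text
time: 14.75
tool_pos: [0.5224, 0.2207, 0.1318]
tcp_rot: [-1.094, 1.373, -1.373]
wrist_force: [0.2, -0.2, 0.5]
width: 1.002
```

Run:
```python
from h import *
go([.5249,.2200,.0585],-13)
```

```text
t14.75 pos [0.5224 0.2207 0.1318] slide [ 0.1 73.3  2.6] yaw -12.9 yax [ 0. -0. -1.] q [ 0.36  0.16  1.95 -0.    1.03  0.58] F [ 0.2 -0.2  0.5] w 1.002 turn [-0.     0.001  0.   ]
```

jog_arm(turn=[[0, 0, 0], [0, 0, 0], [0, 0, 0], [0, 0, 0], [0, 0, 0]], slide=[[0, 25, 2.5], [0, 25, 0], [0, 22, 0], [0, 0, 0], [0, 0, 0]], grip=[100, 100, 100, 100, 100])

```text
time: 15.25
tool_pos: [0.5245, 0.2205, 0.0597]
tcp_rot: [-1.096, 1.373, -1.373]
wrist_force: [0.4, -1.3, 0.4]
width: 1.002
```

jog_arm(turn=[[0, 0, 0], [0, 0, 0], [0, 0, 0], [0, 0, 0], [0, 0, 0]], slide=[[0, 0, 0], [0, 0, 0], [0, 0, 0], [0, 0, 0], [0, 0, 0]], grip=[100, 100, 0, 0, 0])

```text
time: 15.75
tool_pos: [0.5251, 0.2211, 0.0607]
tcp_rot: [-1.094, 1.372, -1.372]
wrist_force: [-1.0, -0.8, 3.5]
width: 0.602
```

jog_arm(turn=[[0, 0, 0], [0, 0, 0], [0, 0, 0], [0, 0, 0], [0, 0, 0]], slide=[[0, 0, 0], [0, 0, 0], [0, 0, 0], [0, 0, 0], [0, 0, 0]], grip=[0, 0, 0, 0, 0])

```text
time: 16.25
tool_pos: [0.5251, 0.2211, 0.0607]
tcp_rot: [-1.094, 1.372, -1.372]
wrist_force: [-2.1, -1.4, 5.5]
width: 0.603
```

jog_arm(turn=[[0, 0, 0], [0, 0, 0], [0, 0, 0], [0, 0, 0], [0, 0, 0]], slide=[[0, -10, 0], [0, -20, 0], [0, -35, 0], [0, -35, 0], [0, 0, 0]], grip=[0, 0, 0, 0, 0])

```text
time: 16.75
tool_pos: [0.5285, 0.2223, 0.1662]
tcp_rot: [-1.084, 1.367, -1.373]
wrist_force: [2.0, 0.1, 0.4]
width: 0.599
```

Run:
```python
from h import *
p=snap("wrist","b2.png");X=cloud(p);print(X[262:282:9,245:266:10].round(4))
go([.5427,-.2252,.16],-114.6)
plan([.5427,-.2252,.16],-114.6,14)
```

```text
[[[0.5246 0.2272 0.1619]
  [0.5289 0.2256 0.1607]
  [0.5334 0.2253 0.1621]]

 [[0.5237 0.2232 0.1626]
  [0.528  0.2215 0.1616]
  [0.5325 0.2209 0.1622]]

 [[0.5225 0.2184 0.1622]
  [0.5269 0.217  0.1617]
  [0.5315 0.2164 0.1624]]]
t16.80 pos [0.527  0.2217 0.1635] slide [432.3   2.5 114.6] yaw -12.8 yax [ 0.007  0.002 -1.   ] q [0.35 0.13 1.92 0.   1.08 0.58] F [-0.4 -0.  -1.6] w 0.604 turn [-1.000e-03  1.776e+00 -8.000e-03]
[[-0.0, 0.127, -0.001], [-0.0, 0.127, -0.001], [-0.0, 0.127, -0.001], [-0.0, 0.127, -0.001], [-0.0, 0.127, -0.001]] [[31, 0, 8], [30, 0, 12], [28, 0, 16], [26, 0, 19], [23, 0, 22]]
[[-0.0, 0.127, -0.001], [-0.0, 0.127, -0.001], [-0.0, 0.127, -0.001], [-0.0, 0.127, -0.001], [-0.0, 0.127, -0.001]] [[20, 0, 25], [17, 1, 27], [13, 0, 29], [9, 1, 30], [5, 0, 31]]
[[-0.0, 0.127, -0.001], [-0.0, 0.127, -0.001], [-0.0, 0.127, -0.001], [-0.0, 0.127, -0.001]] [[1, 1, 32], [-3, 0, 32], [-7, 1, 31], [-10, 0, 31]]
```

View pics/b2.png

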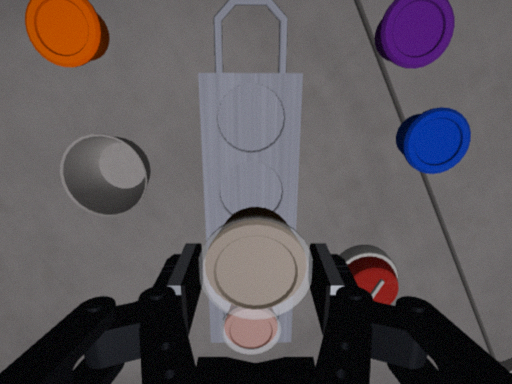

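The picture shows brown held level at (255,268) with its rack well empty behind it. Carrying.

jog_arm(turn=[[0, 0.127, 0], [0, 0.127, 0], [0, 0.127, 0], [0, 0.127, 0], [0, 0.127, 0]], slide=[[31, 0, 8], [30, 0, 12], [28, 0, 16], [26, 0, 19], [23, 0, 22]], grip=[0, 0, 0, 0, 0])

```text
time: 17.3
tool_pos: [0.5282, 0.0591, 0.1582]
tcp_rot: [-0.671, 1.813, -1.811]
wrist_force: [-0.6, 0.1, -0.3]
width: 0.598
```

jog_arm(turn=[[0, 0.127, 0], [0, 0.127, 0], [0, 0.127, 0], [0, 0.127, 0], [0, 0.127, 0]], slide=[[20, 0, 25], [17, 1, 27], [13, 0, 29], [9, 1, 30], [5, 0, 31]], grip=[0, 0, 0, 0, 0])

```text
time: 17.8
tool_pos: [0.5339, -0.0989, 0.156]
tcp_rot: [-0.081, 2.187, -2.185]
wrist_force: [-0.1, 0.3, -1.4]
width: 0.596
```

jog_arm(turn=[[0, 0.127, 0], [0, 0.127, 0], [0, 0.127, 0], [0, 0.127, 0], [0, 0, 0]], slide=[[1, 0, 32], [-3, 0, 32], [-7, 0, 31], [-10, 0, 31], [0, 0, 0]], grip=[0, 0, 0, 0, 0])

```text
time: 18.3
tool_pos: [0.539, -0.2296, 0.1564]
tcp_rot: [-0.437, -1.978, 1.98]
wrist_force: [0.2, 0.7, -1.4]
width: 0.6
```

jog_arm(turn=[[0, 0, 0], [0, 0, 0], [0, 0, 0], [0, 0, 0], [0, 0, 0]], slide=[[0, 0, 0], [0, 0, 0], [0, 0, 0], [0, 0, 0], [0, 0, 0]], grip=[0, 0, 0, 0, 0])

```text
time: 18.8
tool_pos: [0.5399, -0.2256, 0.1578]
tcp_rot: [-0.433, -1.984, 1.984]
wrist_force: [0.5, -0.0, -0.6]
width: 0.599
```

Run:
```python
from h import *
go([.5427,-.2252,.0607],-114.6)
```

```text
t18.80 pos [ 0.5399 -0.2256  0.1578] slide [-2.3 97.1 -1.6] yaw -114.6 yax [ 0.  0. -1.] q [-0.44  0.17  1.89  0.    1.08  1.56] F [ 0.5 -0.  -0.6] w 0.599 turn [ 0.    -0.001 -0.   ]
```

jog_arm(turn=[[0, 0, 0], [0, 0, 0], [0, 0, 0], [0, 0, 0], [0, 0, 0]], slide=[[-2, 25, -1.5], [0, 30, 0], [0, 20, 0], [0, 9, 0], [0, 0, 0]], grip=[0, 0, 0, 0, 0])

```text
time: 19.3
tool_pos: [0.5412, -0.2251, 0.0723]
tcp_rot: [-0.431, -1.983, 1.981]
wrist_force: [0.0, 0.4, 0.5]
width: 0.6
```

jog_arm(turn=[[0, 0, 0], [0, 0, 0], [0, 0, 0], [0, 0, 0], [0, 0, 0]], slide=[[0, 0, 0], [0, 0, 0], [0, 0, 0], [0, 0, 0], [0, 0, 0]], grip=[0, 0, 0, 0, 0])

```text
time: 19.8
tool_pos: [0.5426, -0.2261, 0.0743]
tcp_rot: [-0.435, -1.983, 1.984]
wrist_force: [-0.7, -0.1, -0.9]
width: 0.596
```

Run:
```python
from h import *
go([.5427,-.2252,.0607],-114.6)
p=snap("wrist","b3.png")
```

```text
t19.80 pos [ 0.5426 -0.2261  0.0743] slide [ 0.3 13.6 -0.8] yaw -114.7 yax [ 0.001 -0.    -1.   ] q [-0.44  0.27  1.95 -0.    0.93  1.56] F [-0.7 -0.1 -0.9] w 0.596 turn [-0.    -0.002 -0.001]
```

View pics/b3.png

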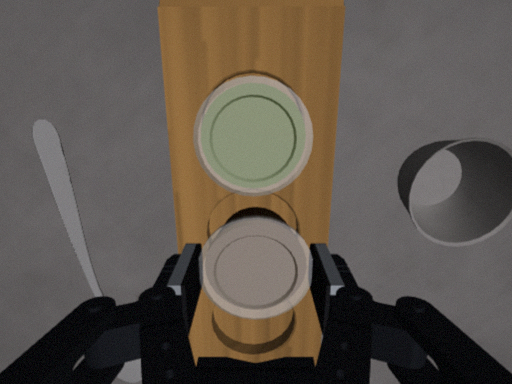

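Green (254,135) is seated at the rounded end. Brown sits above the next well along and is aligned with it. Lowering.

jog_arm(turn=[[0, 0, 0], [0, 0, 0], [0, 0, 0], [0, 0, 0], [0, 0, 0]], slide=[[0, 5, -0.5], [0, 5, 0], [0, 2, 0], [0, 0, 0], [0, 0, 0]], grip=[0, 0, 0, 0, 0])

```text
time: 20.35
tool_pos: [0.5424, -0.2254, 0.0615]
tcp_rot: [-0.434, -1.983, 1.983]
wrist_force: [-0.1, 0.2, -0.5]
width: 0.603
```

jog_arm(turn=[[0, 0, 0], [0, 0, 0], [0, 0, 0], [0, 0, 0]], slide=[[0, 1, 0], [0, 0.5, 0], [0, 0, 0], [0, 0, 0]], grip=[0, 0, 0, 0])

```text
time: 20.75
tool_pos: [0.5427, -0.2255, 0.0607]
tcp_rot: [-0.435, -1.983, 1.983]
wrist_force: [-1.0, 0.5, 5.1]
width: 0.602
```

jog_arm(turn=[[0, 0, 0], [0, 0, 0], [0, 0, 0], [0, 0, 0], [0, 0, 0]], slide=[[0, -0.5, 0], [0, 0, 0], [0, 0, 0], [0, 0, 0], [0, 0, 0]], grip=[75, 100, 100, 100, 100])

```text
time: 21.25
tool_pos: [0.5424, -0.2254, 0.0606]
tcp_rot: [-0.434, -1.983, 1.983]
wrist_force: [-0.4, 0.8, -0.1]
width: 1.0
```

jog_arm(turn=[[0, 0, 0], [0, 0, 0], [0, 0, 0], [0, 0, 0], [0, 0, 0]], slide=[[0, -15, 0], [0, -40, 0], [0, -25, 0], [0, 0, 0], [0, 0, 0]], grip=[100, 100, 100, 100, 100])

```text
time: 21.75
tool_pos: [0.5433, -0.2258, 0.1426]
tcp_rot: [-0.438, -1.984, 1.985]
wrist_force: [-0.6, 0.1, -0.7]
width: 0.999
```

```bash
cat >> h.py <<'E'
def lids(p,box,n=60):
    X=cloud(p);x,y,z=X[...,0],X[...,1],X[...,2]
    m=(p["depth"]>0)&(x>box[0])&(x<box[1])&(y>box[2])&(y<box[3])&(z>.048)&(z<.075)
    k,l,st,c=cv2.connectedComponentsWithStats(m.astype(np.uint8))
    for i in range(1,k):
        if st[i,4]>n:
            g=X[l==i];A=np.c_[g[:,:2]-g[:,:2].mean(0),np.ones(len(g))]
            print("lid",c[i].round(),st[i,4],g.mean(0).round(4),"slope",np.linalg.lstsq(A,g[:,2],rcond=None)[0][:2].round(3),np.median(p["img"][l==i],0))
E
python3 - <<'E'
from h import *
p=snap("wrist","b4.png");lids(p,(.4,.65,-.3,-.13))
plan([.5114,.1615,.13],-13,13)
E
```

```text
lid [255. 123.] 5408 [ 0.5953 -0.2499  0.0572] slope [ 0.001 -0.   ] [135. 143. 117.]
lid [256. 208.] 4263 [ 0.5427 -0.2264  0.0572] slope [-0.004  0.001] [134. 124. 116.]
[[-0.0, -0.137, -0.0], [-0.0, -0.137, -0.0], [-0.0, -0.137, -0.0], [-0.0, -0.137, -0.0], [-0.0, -0.137, -0.0]] [[15, 1, -26], [11, 1, -28], [7, 1, -29], [3, 1, -30], [-1, 1, -30]]
[[-0.0, -0.137, -0.0], [-0.0, -0.137, -0.0], [-0.0, -0.137, -0.0], [-0.0, -0.137, -0.0], [-0.0, -0.137, -0.0]] [[-5, 1, -29], [-9, 1, -28], [-13, 1, -27], [-17, 1, -25], [-20, 0, -22]]
[[-0.0, -0.137, -0.0], [-0.0, -0.137, -0.0], [-0.0, -0.137, -0.0]] [[-22, 1, -19], [-25, 0, -16], [-27, 1, -13]]
```

Both pots are seated level at 57.2 mm. Back for the third pot, the inner red.

jog_arm(turn=[[0, -0.137, 0], [0, -0.137, 0], [0, -0.137, 0], [0, -0.137, 0], [0, -0.137, 0]], slide=[[15, 1, -26], [11, 1, -28], [7, 1, -29], [3, 1, -30], [-1, 1, -30]], grip=[100, 100, 100, 100, 100])

```text
time: 22.3
tool_pos: [0.5284, -0.0745, 0.1339]
tcp_rot: [-0.275, 2.086, -2.083]
wrist_force: [1.1, 0.0, 0.1]
width: 1.003
```

jog_arm(turn=[[0, -0.137, 0], [0, -0.137, 0], [0, -0.137, 0], [0, -0.137, 0], [0, -0.137, 0]], slide=[[-5, 1, -29], [-9, 1, -28], [-13, 1, -27], [-17, 1, -25], [-20, 0, -22]], grip=[100, 100, 100, 100, 100])

```text
time: 22.8
tool_pos: [0.5171, 0.0736, 0.1298]
tcp_rot: [-0.848, 1.656, -1.654]
wrist_force: [-0.5, -0.3, -0.3]
width: 1.001
```

jog_arm(turn=[[0, -0.137, 0], [0, -0.137, 0], [0, -0.137, 0], [0, 0, 0], [0, 0, 0]], slide=[[-22, 0, -19], [-25, 0, -16], [-27, 0, -13], [0, 0, 0], [0, 0, 0]], grip=[100, 100, 100, 100, 100])

```text
time: 23.3
tool_pos: [0.5105, 0.161, 0.1303]
tcp_rot: [-1.1, 1.371, -1.37]
wrist_force: [-0.0, -0.2, 0.8]
width: 1.001
```

jog_arm(turn=[[0, 0, 0], [0, 0, 0], [0, 0, 0], [0, 0, 0], [0, 0, 0]], slide=[[0, 0, 0], [0, 0, 0], [0, 0, 0], [0, 0, 0], [0, 0, 0]], grip=[100, 100, 100, 100, 100])

```text
time: 23.8
tool_pos: [0.5118, 0.1605, 0.1318]
tcp_rot: [-1.096, 1.371, -1.371]
wrist_force: [0.0, 0.1, 0.2]
width: 1.002
```

Run:
```python
from h import *
go([.5114,.1615,.0605],-13)
p=snap("wrist","r1.png");lids(p,(.4,.65,.05,.33))
```

```text
t23.80 pos [0.5118 0.1605 0.1318] slide [-0.9 71.3 -0.7] yaw -12.7 yax [ 0.  0. -1.] q [0.26 0.11 2.02 0.   1.02 0.48] F [0.  0.1 0.2] w 1.002 turn [-0.     0.005 -0.   ]
lid [255. 210.] 4713 [0.5117 0.1627 0.0572] slope [-0.001 -0.002] [155. 124. 120.]
lid [254. 287.] 3749 [0.4984 0.105  0.0572] slope [-0.003 -0.01 ] [155. 124. 120.]
```

View pics/r1.png

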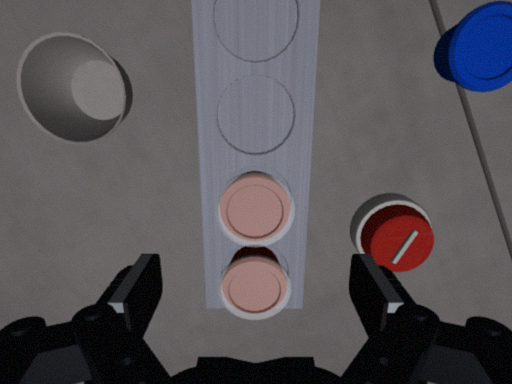

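The two rack wells by the handle are empty. Red pots remain at (255,210) and (254,287), and I'm over the inner one.

jog_arm(turn=[[0, 0.005, 0], [0, 0, 0], [0, 0, 0], [0, 0, 0], [0, 0, 0]], slide=[[-1.5, 25, -0.5], [0, 25, 0], [0, 21, 0], [0, 0, 0], [0, 0, 0]], grip=[100, 100, 100, 100, 100])

```text
time: 24.35
tool_pos: [0.5114, 0.1624, 0.0607]
tcp_rot: [-1.094, 1.374, -1.374]
wrist_force: [0.2, -0.6, 0.5]
width: 0.998
```

jog_arm(turn=[[0, 0, 0], [0, 0, 0], [0, 0, 0], [0, 0, 0], [0, 0, 0]], slide=[[0, 0, 0], [0, 0, 0], [0, 0, 0], [0, 0, 0], [0, 0, 0]], grip=[100, 100, 0, 0, 0])

```text
time: 24.85
tool_pos: [0.512, 0.1626, 0.0617]
tcp_rot: [-1.093, 1.373, -1.374]
wrist_force: [-1.5, 0.1, 4.7]
width: 0.604
```

jog_arm(turn=[[0, 0, 0], [0, 0, 0], [0, 0, 0], [0, 0, 0], [0, 0, 0]], slide=[[0, 0, 0], [0, 0, 0], [0, 0, 0], [0, 0, 0], [0, 0, 0]], grip=[0, 0, 0, 0, 0])

```text
time: 25.35
tool_pos: [0.512, 0.1627, 0.0617]
tcp_rot: [-1.093, 1.373, -1.374]
wrist_force: [-1.2, -0.7, 5.9]
width: 0.602
```

jog_arm(turn=[[0, 0, 0], [0, 0, 0], [0, 0, 0], [0, 0, 0], [0, 0, 0]], slide=[[0, -10, 0], [0, -20, 0], [0, -35, 0], [0, -35, 0], [0, 0, 0]], grip=[0, 0, 0, 0, 0])

```text
time: 25.85
tool_pos: [0.5156, 0.1636, 0.1671]
tcp_rot: [-1.083, 1.368, -1.375]
wrist_force: [0.7, 0.6, 0.1]
width: 0.604
```

Run:
```python
from h import *
p=snap("wrist","r2.png");X=cloud(p);print(X[262:282:9,245:266:10].round(4)[...,2],X[271,255])
go([.4882,-.2003,.16],-114.6)
plan([.4882,-.2003,.16],-114.6,14)
```

```text
[[0.1609 0.162  0.1625]
 [0.1618 0.161  0.1613]
 [0.1625 0.1615 0.1633]] [0.5148723  0.16196409 0.16103232]
t25.90 pos [0.514  0.1632 0.1645] slide [360.    3.6  56.3] yaw -12.9 yax [ 0.007  0.002 -1.   ] q [0.26 0.07 1.99 0.   1.07 0.49] F [ 0.7  0.3 -1.1] w 0.597 turn [-0.002  1.774 -0.008]
[[-0.0, 0.127, -0.001], [-0.0, 0.127, -0.001], [-0.0, 0.127, -0.001], [-0.0, 0.127, -0.001], [-0.0, 0.127, -0.001]] [[26, 0, 4], [25, 0, 7], [24, 0, 10], [22, 0, 13], [20, 0, 16]]
[[-0.0, 0.127, -0.001], [-0.0, 0.127, -0.001], [-0.0, 0.127, -0.001], [-0.0, 0.127, -0.001], [-0.0, 0.127, -0.001]] [[18, 1, 19], [16, 1, 21], [13, 0, 23], [10, 1, 24], [7, 0, 25]]
[[-0.0, 0.127, -0.001], [-0.0, 0.127, -0.001], [-0.0, 0.127, -0.001], [-0.0, 0.127, -0.001]] [[4, 1, 26], [1, 0, 26], [-3, 1, 26], [-6, 0, 25]]
```

View pics/r2.png

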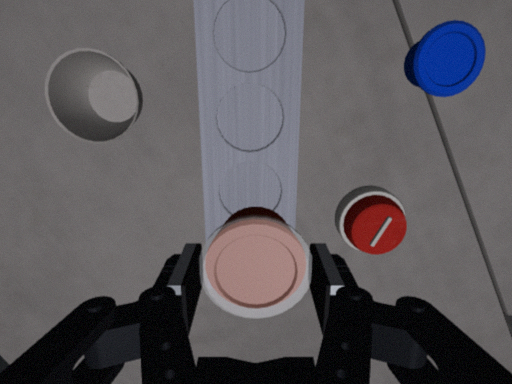

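The first red pot is held level at (255,268). Carrying.

jog_arm(turn=[[0, 0.127, 0], [0, 0.127, 0], [0, 0.127, 0], [0, 0.127, 0], [0, 0.127, 0]], slide=[[26, 0, 4], [25, 0, 7], [24, 0, 10], [22, 0, 13], [20, 0, 16]], grip=[0, 0, 0, 0, 0])

```text
time: 26.4
tool_pos: [0.5005, 0.0325, 0.1593]
tcp_rot: [-0.669, 1.814, -1.812]
wrist_force: [-0.7, -0.6, -1.1]
width: 0.603
```

jog_arm(turn=[[0, 0.127, 0], [0, 0.127, 0], [0, 0.127, 0], [0, 0.127, 0], [0, 0.127, 0]], slide=[[18, 0, 19], [16, 0, 21], [13, 0, 23], [10, 0, 24], [7, 0, 25]], grip=[0, 0, 0, 0, 0])

```text
time: 26.9
tool_pos: [0.4924, -0.098, 0.1593]
tcp_rot: [-0.079, 2.188, -2.186]
wrist_force: [0.4, -0.5, -0.3]
width: 0.602
```

jog_arm(turn=[[0, 0.127, 0], [0, 0.127, 0], [0, 0.127, 0], [0, 0.127, 0], [0, 0, 0]], slide=[[4, 0, 26], [1, 0, 26], [-3, 0, 26], [-6, 0, 25], [0, 0, 0]], grip=[0, 0, 0, 0, 0])

```text
time: 27.4
tool_pos: [0.4848, -0.2033, 0.1595]
tcp_rot: [-0.438, -1.978, 1.979]
wrist_force: [0.2, 1.1, -0.7]
width: 0.601
```

jog_arm(turn=[[0, 0, 0], [0, 0, 0], [0, 0, 0], [0, 0, 0], [0, 0, 0]], slide=[[0, 0, 0], [0, 0, 0], [0, 0, 0], [0, 0, 0], [0, 0, 0]], grip=[0, 0, 0, 0, 0])

```text
time: 27.9
tool_pos: [0.486, -0.2006, 0.1608]
tcp_rot: [-0.435, -1.983, 1.983]
wrist_force: [1.3, 0.2, -0.6]
width: 0.599
```

Run:
```python
from h import *
go([.4882,-.2003,.0617],-114.6)
```

```text
t27.90 pos [ 0.486  -0.2006  0.1608] slide [-1.9 99.1 -1.2] yaw -114.8 yax [ 0.  0. -1.] q [-0.44  0.06  2.01  0.    1.07  1.56] F [ 1.3  0.2 -0.6] w 0.599 turn [ 0.    -0.003 -0.   ]
```

jog_arm(turn=[[0, 0, 0], [0, 0, 0], [0, 0, 0], [0, 0, 0], [0, 0, 0]], slide=[[-2, 25, -1], [0, 30, 0], [0, 22, 0], [0, 10, 0], [0, 0, 0]], grip=[0, 0, 0, 0, 0])

```text
time: 28.4
tool_pos: [0.4869, -0.2003, 0.0722]
tcp_rot: [-0.432, -1.982, 1.98]
wrist_force: [0.5, -0.2, -0.1]
width: 0.6
```

jog_arm(turn=[[0, 0, 0], [0, 0, 0], [0, 0, 0], [0, 0, 0], [0, 0, 0]], slide=[[0, 0, 0], [0, 0, 0], [0, 0, 0], [0, 0, 0], [0, 0, 0]], grip=[0, 0, 0, 0, 0])

```text
time: 28.9
tool_pos: [0.4885, -0.2013, 0.0743]
tcp_rot: [-0.437, -1.982, 1.982]
wrist_force: [-0.4, 0.7, -1.3]
width: 0.599
```

Run:
```python
from h import *
go([.4882,-.2003,.0617],-114.6)
p=snap("wrist","r3.png")
```

```text
t28.90 pos [ 0.4885 -0.2013  0.0743] slide [ 0.7 12.6 -0.8] yaw -114.8 yax [ 0.001 -0.    -1.   ] q [-0.44  0.16  2.07 -0.    0.9   1.57] F [-0.4  0.7 -1.3] w 0.599 turn [-0.    -0.004 -0.001]
```

View pics/r3.png

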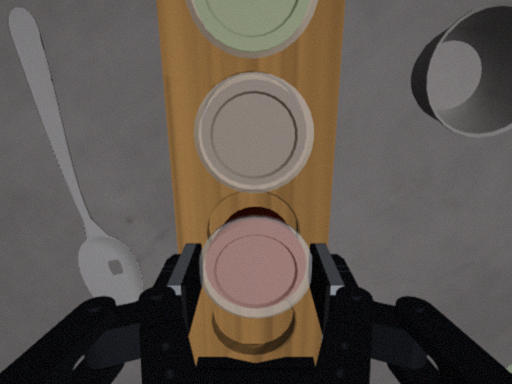

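Green and brown are in place, and red is aligned over the third well. Lowering.

jog_arm(turn=[[0, 0, 0], [0, 0, 0], [0, 0, 0], [0, 0, 0], [0, 0, 0]], slide=[[0.5, 5, -0.5], [0, 5, 0], [0, 1, 0], [0, 0, 0], [0, 0, 0]], grip=[0, 0, 0, 0, 0])

```text
time: 29.45
tool_pos: [0.4878, -0.2004, 0.0625]
tcp_rot: [-0.436, -1.982, 1.982]
wrist_force: [-0.0, -0.1, -0.5]
width: 0.599
```

jog_arm(turn=[[0, 0, 0], [0, 0, 0], [0, 0, 0], [0, 0, 0]], slide=[[0, 1, 0], [0, 0.5, 0], [0, 0, 0], [0, 0, 0]], grip=[0, 0, 0, 0])

```text
time: 29.85
tool_pos: [0.4881, -0.2005, 0.0617]
tcp_rot: [-0.437, -1.982, 1.982]
wrist_force: [-0.7, 0.6, 4.8]
width: 0.602
```

jog_arm(turn=[[0, 0, 0], [0, 0, 0], [0, 0, 0], [0, 0, 0], [0, 0, 0]], slide=[[0, -0.5, 0], [0, 0, 0], [0, 0, 0], [0, 0, 0], [0, 0, 0]], grip=[75, 100, 100, 100, 100])

```text
time: 30.35
tool_pos: [0.4878, -0.2004, 0.0616]
tcp_rot: [-0.436, -1.982, 1.982]
wrist_force: [-0.2, -0.6, -0.0]
width: 0.999
```

jog_arm(turn=[[0, 0, 0], [0, 0, 0], [0, 0, 0], [0, 0, 0], [0, 0, 0]], slide=[[0, -15, 0], [0, -40, 0], [0, -25, 0], [0, 0, 0], [0, 0, 0]], grip=[100, 100, 100, 100, 100])

```text
time: 30.85
tool_pos: [0.4886, -0.2008, 0.1434]
tcp_rot: [-0.439, -1.982, 1.984]
wrist_force: [-0.9, -0.3, -0.3]
width: 0.997
```

Run:
```python
from h import *
p=snap("wrist","r4.png");lids(p,(.4,.65,-.3,-.13))
plan([.4984,.1048,.13],-12.9,13)
```

```text
lid [254.  30.] 5164 [ 0.5897 -0.2472  0.057 ] slope [-0.021  0.009] [133. 140. 116.]
lid [255. 120.] 5409 [ 0.5423 -0.2262  0.0572] slope [ 0.001 -0.001] [134. 123. 116.]
lid [255. 208.] 4242 [ 0.488  -0.2013  0.0572] slope [-0.002 -0.   ] [149. 118. 114.]
[[-0.0, -0.137, -0.0], [-0.0, -0.137, -0.0], [-0.0, -0.137, -0.0], [-0.0, -0.137, -0.0], [-0.0, -0.137, -0.0]] [[9, 1, -22], [6, 1, -23], [3, 1, -23], [0, 1, -23], [-4, 1, -23]]
[[-0.0, -0.137, -0.0], [-0.0, -0.137, -0.0], [-0.0, -0.137, -0.0], [-0.0, -0.137, -0.0], [-0.0, -0.137, -0.0]] [[-7, 1, -23], [-10, 1, -21], [-12, 1, -20], [-15, 1, -18], [-17, 1, -16]]
[[-0.0, -0.137, -0.0], [-0.0, -0.137, -0.0], [-0.0, -0.137, -0.0]] [[-19, 1, -13], [-21, 0, -11], [-23, 1, -7]]
```

Three are seated, all at 57 mm (green is partly out of frame here). Now the last red.

jog_arm(turn=[[0, -0.137, 0], [0, -0.137, 0], [0, -0.137, 0], [0, -0.137, 0], [0, -0.137, 0]], slide=[[9, 1, -22], [6, 1, -23], [3, 1, -23], [0, 1, -23], [-4, 1, -23]], grip=[100, 100, 100, 100, 100])

```text
time: 31.4
tool_pos: [0.4908, -0.0823, 0.1349]
tcp_rot: [-0.273, 2.087, -2.084]
wrist_force: [0.2, -0.0, -0.7]
width: 0.997
```

jog_arm(turn=[[0, -0.137, 0], [0, -0.137, 0], [0, -0.137, 0], [0, -0.137, 0], [0, -0.137, 0]], slide=[[-7, 1, -23], [-10, 1, -21], [-12, 1, -20], [-15, 1, -18], [-17, 1, -16]], grip=[100, 100, 100, 100, 100])

```text
time: 31.9
tool_pos: [0.4947, 0.0348, 0.13]
tcp_rot: [-0.847, 1.657, -1.655]
wrist_force: [0.7, -0.2, 0.7]
width: 1.004
```

jog_arm(turn=[[0, -0.137, 0], [0, -0.137, 0], [0, -0.137, 0], [0, 0, 0], [0, 0, 0]], slide=[[-19, 0, -13], [-21, 0, -11], [-23, 0, -7], [0, 0, 0], [0, 0, 0]], grip=[100, 100, 100, 100, 100])

```text
time: 32.4
tool_pos: [0.4978, 0.1045, 0.1304]
tcp_rot: [-1.098, 1.373, -1.372]
wrist_force: [-0.4, -0.6, -1.3]
width: 1.0
```

jog_arm(turn=[[0, 0, 0], [0, 0, 0], [0, 0, 0], [0, 0, 0], [0, 0, 0]], slide=[[0, 0, 0], [0, 0, 0], [0, 0, 0], [0, 0, 0], [0, 0, 0]], grip=[100, 100, 100, 100, 100])

```text
time: 32.9
tool_pos: [0.499, 0.1042, 0.1318]
tcp_rot: [-1.095, 1.372, -1.372]
wrist_force: [-0.5, 0.3, -0.8]
width: 1.001
```

Run:
```python
from h import *
p=snap("wrist","s1.png");lids(p,(.4,.65,.05,.33))
go([.4983,.1048,.061],-12.9)
```

```text
lid [254. 213.] 4654 [0.4982 0.1042 0.0572] slope [-0.    -0.003] [156. 125. 121.]
t32.95 pos [0.499  0.1043 0.1318] slide [-0.3 70.8 -0.8] yaw -12.8 yax [ 0. -0. -1.] q [ 0.16  0.06  2.07 -0.    1.01  0.38] F [1.3 0.5 0.6] w 1.000 turn [-0.     0.002 -0.   ]
```

View pics/s1.png

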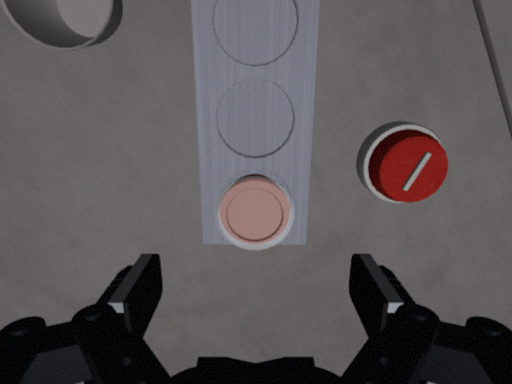

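Only the last red pot remains, at (254,213), and it's centred under the gripper.

jog_arm(turn=[[0, 0, 0], [0, 0, 0], [0, 0, 0], [0, 0, 0], [0, 0, 0]], slide=[[0, 25, -0.5], [0, 25, 0], [0, 21, 0], [0, 0, 0], [0, 0, 0]], grip=[100, 100, 100, 100, 100])

```text
time: 33.45
tool_pos: [0.4982, 0.1046, 0.0607]
tcp_rot: [-1.096, 1.372, -1.371]
wrist_force: [0.5, -0.9, 1.1]
width: 0.999
```

jog_arm(turn=[[0, 0, 0], [0, 0, 0], [0, 0, 0], [0, 0, 0], [0, 0, 0]], slide=[[0, 0, 0], [0, 0, 0], [0, 0, 0], [0, 0, 0], [0, 0, 0]], grip=[100, 100, 0, 0, 0])

```text
time: 33.95
tool_pos: [0.4989, 0.1048, 0.0616]
tcp_rot: [-1.095, 1.371, -1.372]
wrist_force: [-0.8, 0.0, 3.7]
width: 0.601
```

jog_arm(turn=[[0, 0, 0], [0, 0, 0], [0, 0, 0], [0, 0, 0], [0, 0, 0]], slide=[[0, 0, 0], [0, 0, 0], [0, 0, 0], [0, 0, 0], [0, 0, 0]], grip=[0, 0, 0, 0, 0])

```text
time: 34.45
tool_pos: [0.4989, 0.1048, 0.0616]
tcp_rot: [-1.094, 1.371, -1.372]
wrist_force: [-0.9, -1.1, 6.3]
width: 0.6
```

jog_arm(turn=[[0, 0, 0], [0, 0, 0], [0, 0, 0], [0, 0, 0], [0, 0, 0]], slide=[[0, -10, 0], [0, -20, 0], [0, -35, 0], [0, -35, 0], [0, 0, 0]], grip=[0, 0, 0, 0, 0])

```text
time: 34.95
tool_pos: [0.5025, 0.1054, 0.1668]
tcp_rot: [-1.085, 1.365, -1.374]
wrist_force: [2.2, -0.6, 0.3]
width: 0.596
```

Run:
```python
from h import *
p=snap("wrist","s2.png");X=cloud(p);print(X[262:282:9,245:266:10].round(4)[...,2],X[271,255])
go([.4336,-.1753,.16],-114.6)
plan([.4336,-.1753,.16],-114.6,14)
```

```text
[[0.1618 0.1624 0.1616]
 [0.1613 0.1611 0.1617]
 [0.1617 0.1623 0.162 ]] [0.50182752 0.10386775 0.1610797 ]
t35.00 pos [0.5008 0.1051 0.1643] slide [288.3   3.5  -3.6] yaw -12.8 yax [ 0.007  0.001 -1.   ] q [0.16 0.02 2.04 0.   1.07 0.38] F [ 0.1 -0.6  0. ] w 0.598 turn [-0.002  1.777 -0.008]
[[-0.0, 0.127, -0.001], [-0.0, 0.127, -0.001], [-0.0, 0.127, -0.001], [-0.0, 0.127, -0.001], [-0.0, 0.127, -0.001]] [[21, 0, 0], [20, 0, 2], [20, 0, 5], [19, 0, 7], [18, 0, 10]]
[[-0.0, 0.127, -0.001], [-0.0, 0.127, -0.001], [-0.0, 0.127, -0.001], [-0.0, 0.127, -0.001], [-0.0, 0.127, -0.001]] [[17, 1, 12], [15, 0, 14], [13, 1, 16], [11, 0, 17], [9, 1, 19]]
[[-0.0, 0.127, -0.001], [-0.0, 0.127, -0.001], [-0.0, 0.127, -0.001], [-0.0, 0.127, -0.001]] [[6, 0, 20], [4, 1, 20], [1, 0, 21], [-1, 1, 20]]
```

View pics/s2.png

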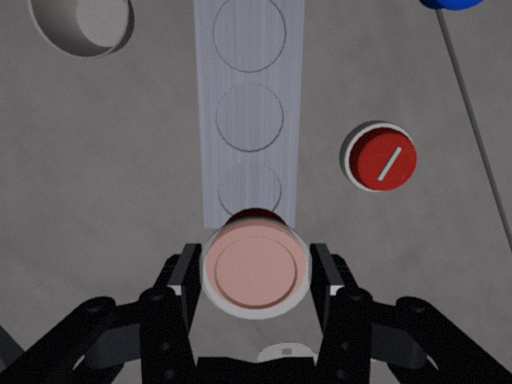

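The last red pot is held level at (255,268) and the rack is empty. Carrying it to the well at the paddle's handle.

jog_arm(turn=[[0, 0.127, 0], [0, 0.127, 0], [0, 0.127, 0], [0, 0.127, 0], [0, 0.127, 0]], slide=[[21, 0, 0], [20, 0, 2], [20, 0, 5], [19, 0, 7], [18, 0, 10]], grip=[0, 0, 0, 0, 0])

```text
time: 35.5
tool_pos: [0.4728, 0.0044, 0.1591]
tcp_rot: [-0.672, 1.813, -1.81]
wrist_force: [-0.2, 0.1, -0.7]
width: 0.6
```

jog_arm(turn=[[0, 0.127, 0], [0, 0.127, 0], [0, 0.127, 0], [0, 0.127, 0], [0, 0.127, 0]], slide=[[17, 0, 12], [15, 0, 14], [13, 0, 16], [11, 0, 17], [9, 0, 19]], grip=[0, 0, 0, 0, 0])

```text
time: 36.0
tool_pos: [0.4487, -0.0957, 0.1591]
tcp_rot: [-0.083, 2.187, -2.185]
wrist_force: [0.1, 0.7, -0.3]
width: 0.599
```

jog_arm(turn=[[0, 0.127, 0], [0, 0.127, 0], [0, 0.127, 0], [0, 0.127, 0], [0, 0, 0]], slide=[[6, 0, 20], [4, 0, 20], [1, 0, 21], [-1, 0, 20], [0, 0, 0]], grip=[0, 0, 0, 0, 0])

```text
time: 36.5
tool_pos: [0.4297, -0.1766, 0.1593]
tcp_rot: [-0.434, -1.98, 1.981]
wrist_force: [0.7, -0.2, -1.3]
width: 0.598
```

jog_arm(turn=[[0, 0, 0], [0, 0, 0], [0, 0, 0], [0, 0, 0], [0, 0, 0]], slide=[[0, 0, 0], [0, 0, 0], [0, 0, 0], [0, 0, 0], [0, 0, 0]], grip=[0, 0, 0, 0, 0])

```text
time: 37.0
tool_pos: [0.4314, -0.175, 0.1607]
tcp_rot: [-0.432, -1.984, 1.984]
wrist_force: [0.3, -0.3, -0.6]
width: 0.599
```

Run:
```python
from h import *
go([.4336,-.1753,.0617],-114.6)
```

```text
t37.00 pos [ 0.4314 -0.175   0.1607] slide [-2.2 99.  -0.6] yaw -114.6 yax [ 0.  0. -1.] q [-0.44 -0.06  2.13  0.    1.07  1.56] F [ 0.3 -0.3 -0.6] w 0.599 turn [ 0.  0. -0.]
```

jog_arm(turn=[[0, 0, 0], [0, 0, 0], [0, 0, 0], [0, 0, 0], [0, 0, 0]], slide=[[-2, 25, -0.5], [0, 30, 0], [0, 22, 0], [0, 10, 0], [0, 0, 0]], grip=[0, 0, 0, 0, 0])

```text
time: 37.5
tool_pos: [0.432, -0.1751, 0.0723]
tcp_rot: [-0.429, -1.983, 1.982]
wrist_force: [0.5, -0.3, -0.8]
width: 0.602
```

jog_arm(turn=[[0, 0, 0], [0, 0, 0], [0, 0, 0], [0, 0, 0], [0, 0, 0]], slide=[[0, 0, 0], [0, 0, 0], [0, 0, 0], [0, 0, 0], [0, 0, 0]], grip=[0, 0, 0, 0, 0])

```text
time: 38.0
tool_pos: [0.4336, -0.176, 0.0743]
tcp_rot: [-0.435, -1.984, 1.984]
wrist_force: [-0.2, -0.1, -0.0]
width: 0.599
```

Run:
```python
from h import *
go([.4336,-.1753,.0617],-114.6)
p=snap("wrist","s3.png")
```

```text
t38.00 pos [ 0.4336 -0.176   0.0743] slide [ 0.3 12.6 -0.6] yaw -114.7 yax [ 0.001 -0.    -1.   ] q [-0.44  0.06  2.2  -0.    0.89  1.56] F [-0.2 -0.1 -0. ] w 0.599 turn [-0.    -0.001 -0.001]
```

View pics/s3.png

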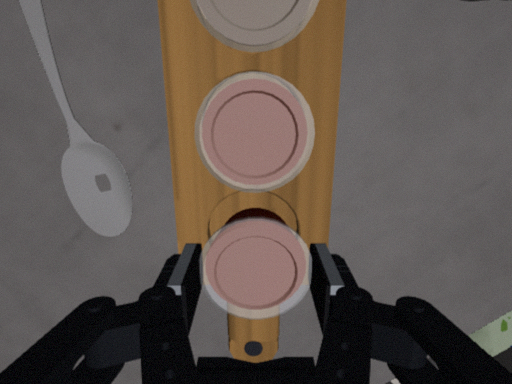

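The last pot is aligned over the well by the paddle's handle, whose hole is at (253,348). Lowering.

jog_arm(turn=[[0, 0, 0], [0, 0, 0], [0, 0, 0], [0, 0, 0], [0, 0, 0]], slide=[[0, 5, -0.5], [0, 5, 0], [0, 1, 0], [0, 0, 0], [0, 0, 0]], grip=[0, 0, 0, 0, 0])

```text
time: 38.55
tool_pos: [0.4334, -0.1753, 0.0626]
tcp_rot: [-0.433, -1.984, 1.984]
wrist_force: [-0.2, 0.2, -0.0]
width: 0.6
```

jog_arm(turn=[[0, 0, 0], [0, 0, 0], [0, 0, 0], [0, 0, 0]], slide=[[0, 1, 0], [0, 0.5, 0], [0, 0, 0], [0, 0, 0]], grip=[0, 0, 0, 0])

```text
time: 38.95
tool_pos: [0.4337, -0.1755, 0.0617]
tcp_rot: [-0.434, -1.984, 1.984]
wrist_force: [-0.8, 0.1, 4.7]
width: 0.597
```

jog_arm(turn=[[0, 0, 0], [0, 0, 0], [0, 0, 0], [0, 0, 0], [0, 0, 0]], slide=[[0, -0.5, 0], [0, 0, 0], [0, 0, 0], [0, 0, 0], [0, 0, 0]], grip=[75, 100, 100, 100, 100])

```text
time: 39.45
tool_pos: [0.4334, -0.1753, 0.0616]
tcp_rot: [-0.433, -1.984, 1.984]
wrist_force: [-0.3, -0.3, 0.6]
width: 1.0
```

jog_arm(turn=[[0, 0, 0], [0, 0, 0], [0, 0, 0], [0, 0, 0], [0, 0, 0]], slide=[[0, -15, 0], [0, -40, 0], [0, -40, 0], [0, -40, 0], [-30, -40, 0]], grip=[100, 100, 100, 100, 100])

```text
time: 39.95
tool_pos: [0.4581, -0.1865, 0.2375]
tcp_rot: [-0.43, -1.983, 1.982]
wrist_force: [0.3, -1.1, 0.8]
width: 0.999
```

jog_arm(turn=[[0, 0, 0], [0, 0, 0], [0, 0, 0], [0, 0, 0], [0, 0, 0]], slide=[[-40, 0, 0], [0, 0, 0], [0, 0, 0], [0, 0, 0], [0, 0, 0]], grip=[100, 100, 100, 100, 100])

```text
time: 40.45
tool_pos: [0.4958, -0.2039, 0.2358]
tcp_rot: [-0.431, -1.983, 1.982]
wrist_force: [-0.7, -0.4, -0.4]
width: 1.0
```

Run:
```python
from h import *
p=snap("wrist","f1.png");lids(p,(.38,.65,-.3,-.12))
p=snap("scene");cv2.imwrite("pics/f2.png",cv2.resize(p["img"][100:340,80:400,::-1],(800,600)));lids(p,(.38,.65,-.3,-.12),30)
print(bot.read_state()["time"])
```

```text
lid [255.  50.] 3185 [ 0.5948 -0.2498  0.0572] slope [-0. -0.] [137. 144. 119.]
lid [256. 119.] 2650 [ 0.5418 -0.2262  0.0572] slope [-0.    -0.001] [137. 126. 119.]
lid [256. 182.] 2212 [ 0.4875 -0.2013  0.0572] slope [-0.002  0.003] [153. 121. 116.]
lid [255. 238.] 1893 [ 0.4328 -0.1761  0.0572] slope [-0.007 -0.   ] [153. 122. 117.]
lid [287. 142.] 246 [ 0.5679 -0.2322  0.0553] slope [-0.011 -0.009] [161.  157.  144.5]
lid [303. 156.] 137 [ 0.4871 -0.1956  0.0554] slope [-0.01  -0.017] [168. 152. 142.]
lid [314. 166.] 148 [ 0.4319 -0.1705  0.0552] slope [ 0.006 -0.022] [168. 152. 142.]
40.55
```

View pics/f1.png

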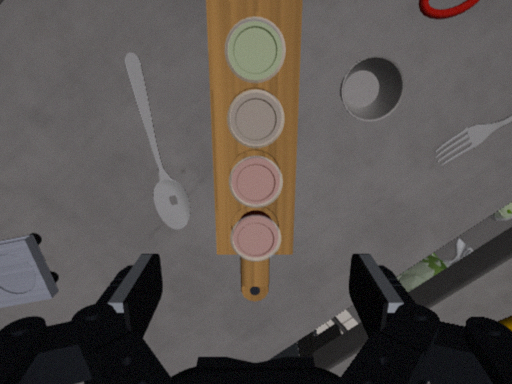

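View pics/f2.png

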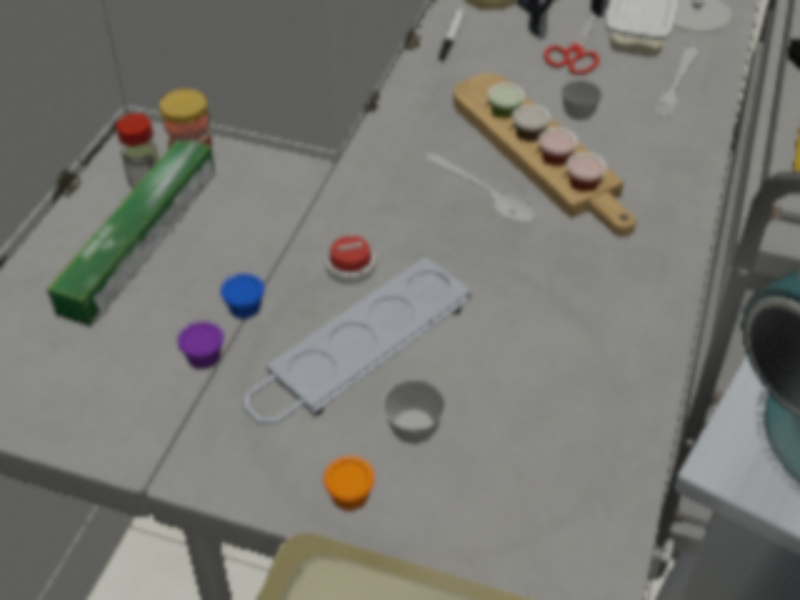

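All four are seated level at 57.2 mm. From the rounded end they run green, brown, red, red to the handle, and the rack is empty. Handing in.

```bash
python3 -c "
from h import *
print(bot.finish_job())"
```

```text
the job is handed in; nothing more can be done
None
```

I moved all four pots one at a time, straight from the steel rack to the paddle, and handed the job in at about 41 s. From the paddle's rounded end to its handle they stand green, brown, inner red, outer red, the reverse of the rack order.

- **Final checks:** the last wrist picture has all four lids level at 57.2 mm, the same height as in the rack. The scene picture shows the rack empty and the gripper clear of everything. Each pot was pressed lightly onto its well floor (about 5 N) before release, at the same gripper height at which it was picked up.
- **Disagreements:** the top camera placed the rack and paddle about 2–4 mm off from where the wrist camera did. I used the wrist values because they matched the gripper's position. The green lid measured about 2 mm off its well centre, which is within the well's play. In the last scene view, low resolution merged two lids into one blob, and that view read the lids about 2 mm low.

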